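# Put the washed touch-up spray cup back together in its stand

## Robot

A 6-joint arm with a two-finger parallel gripper is mounted at the origin on the work surface. World frame = base frame: x ahead of the robot, y to its left, z up, the work surface at z = 0. Lengths are in mm, angles in rad, forces in N, time in s.
With the tool pointing down it reaches from about 350 to 775 mm from the base axis. Payload 7.3 kg.
Tool frame: the origin (TCP) lies midway between the tips of the shut fingers; the grasp point (between the pads) lies bot.tcp_to_grasp behind it (bot.tcp_to_grasp is the distance from the TCP to the grasp point, in mm); z points along the fingers, y is the direction in which the jaws open and shut (so a half turn about z gives the same grasp; the last joint's range is limited). The gripper opens to 92 mm and grips with 3 to 60 N. Pads are 19 mm wide; open, the fingers measure 130 mm over their backs; the gripper's body (75 mm by 190 mm) begins 47 mm behind the grasp point.
Start: joints at [-0.146, 0.342, 1.524, -0, 1.275, -0.146], TCP at [525.019, 0.019, 226.741] pointing down, gripper open.
Joint ranges: [-2.53, 2.53], [-0.77, 2.02], [0.04, 2.7], [-1, 4.14], [0.28, 2.66], [-3.11, 3.11]. Speed limits (rad/s): [2.57, 2.57, 3.14, 3.14, 3.14, 3.14].

## Interface

Orientations are given as [roll, pitch, yaw] about the fixed x, y, z axes, in that order (R = Rz(yaw) Ry(pitch) Rx(roll)).
In Python, from plant import bot gives the robot as it stands.
- The arm moves only by the shell command python3 -m inch 'ROWS'. ROWS is JSON, one flat list of numbers, 7 for each row, row after row: the shift along the world's x, y, z in cm, then the turn, a rotation vector about the world's x, y, z in degrees, then the gripper command: -1 is shut, 1 is fully open, values between are in proportion. In form: [tx, ty, tz, ax, ay, az, fingers, tx, ty, tz, ax, ay, az, fingers, ...]. A call has exactly 5 rows; each row is the pose to reach, as a shift and turn from the pose measured when the call began; what a row does not reach only later rows make up. A row lasts 1/10 s, in which the tool goes at most 50 mm and 8.59 degrees, less where a joint would pass 70% of its speed; a pose out of reach is approached as far as the arm can. A call with a gripper value outside its range is refused whole. The fingers move at their own pace and stop on an object; the grip force is fixed at half the most. Time passes only in rows, so rows that repeat a pose let the fingers close, or fill a call up. It gives the time, the measured TCP pose, the force and the opening at its end, in the units of the state.
- bot.get_obs(): the state, without advancing time (a new reading comes with each control period).
- bot.capture(name): name is "scene" or "side" or "wrist"; returns the picture (420x560x3 uint8, red, green, blue); there is no depth.
- bot.calibration(name): a dict with "fx", "fy", "cx", "cy" (pixels), "cam_to_world" (4x4, takes a point from camera to world coordinates). Camera axes: x right, y down, z forward; pixel columns grow to the right and rows downward; lengths in mm; the calibration is good to about 2 mm. The wrist camera is an equidistant fisheye: a pixel r from the principal point sees the ray r / f radians off the axis. A picture is of the moment at which its call begins: read the wrist's pose just before it. calibration takes no time and is no camera call; for the wrist camera it gives the pose at the moment of the call.
- bot.close_job(): hands the job in, once; it reports no verdict.
The state is a dict: "time": time; "joint_positions": joint angles; "dq": joint speeds; "tau": joint torques, N m; "tool_pos": TCP position; "tcp_rot": TCP orientation; "contact_force": force on the tool from outside, world axes, zero at the start; "moment": the same for the moment, N m; "grip_width": finger opening in mm.
Only numpy, scipy, OpenCV 4.12 (cv2) and the standard library are available. Lean on these libraries where they do the work, as an engineer would, in place of code of your own. Each camera call takes 0.05 s, during which the arm holds its last target.

## Task

The parts of the touch-up spray gun cup lie washed on the paint-mixing bench. Put the cup together, upright, in the dark round cup stand: first the blue outer cup into the stand, then the white inner cup into it, then the grey lid with its spout up, then the black collar over the lid, and last the red cap on the spout, each part let go fully home before the next. Leave the paint tin, the tape roll and the sanding block where they lie.

Things in the scene. Friction and masses are not known exactly. Their poses are not given: they have to be found in the camera images.
- stand: Dark steel round cup stand, fixed to the bench: a foot disc 100 mm across and 6 mm thick, on it a ring 84 mm across outside, 64 mm inside, its top 14 mm above the bench. The cup stands on the disc, inside the ring. Origin: centre of its underside, on the bench; z up.
- outer_cup: Blue open cup, mouth up, 58 mm high, 44 mm across the foot, 50 mm across the rim, wall 2.5 mm, bottom 4 mm thick (inside 45 mm across at the rim, 39 mm at the bottom). Can be gripped across its outside. Origin: centre of its underside; z up. Home in the stand, its origin lies 6 mm above the stand's.
- inner_cup: White open cup, mouth up, 64 mm high: body 30 mm across at the foot, 40 mm at height 46; flange 52 mm across, height 46 to 50; above it a straight neck 43 mm across (38 inside), height 50 to 64, to be gripped with the fingertips just over the flange. Origin: centre of its underside; z up. Home, the flange rests on the outer cup's rim, the origin 12 mm above the outer cup's.
- lid: Grey lid, 43 mm high, spout up: tapered plug (26 mm across at the foot, 35 mm at height 10 mm); disc 48 mm across, height 10 to 13; cone, 36 mm across at 13 to 18 mm at 25; spout 16 mm across, height 25 to 43, by which it can be gripped. Origin: centre of the plug's underside; z up. Home, the disc rests on the inner cup's neck, the origin 54 mm above the inner cup's.
- collar: Black ring 64 mm across and 27 mm high, thin ribs outside, lying open side down: skirt 59 mm across inside; at its top an inward lip, 24 to 27 mm above the foot, with a 42 mm hole. Origin: centre of its foot; z up. Drops on without turning; home, the lip rests on the lid's disc, the skirt surrounds the flange and the outer cup's rim, and the origin lies 11 mm below the lid's origin.
- cap: Small red cap, 27 mm across at its open foot, 25 mm at its closed top, 21 mm high, lying open side down; hollow 18 mm deep and 20 to 22 mm wide. Origin: centre of its foot; z up. When home on the spout its origin lies 25 mm above the lid's origin.
- tin: Bystander: small closed paint tin, pale with a green band and steel rims, 60 mm across, 53 mm high. Origin: centre of its underside.
- tape: Bystander: yellow roll of masking tape lying flat, 96 mm across, 24 mm high, with a hole 78 mm across. Origin: centre of its underside.
- sanding_block: Bystander: grey and black hand sanding block, 105 by 60 mm, 34 mm high. Origin: centre of its underside; x along its length.
There are look-alikes about, which are no part of the job. Of the things that look like the stand, take the one that is farthest to the robot's left at the start.

How it is judged:
By the outcome, as a careful person would: the job done as asked, in the order asked, and still so for the second after the job is handed in, with the robot touching nothing.
It also fails if it takes over 134 s, if anything falls off the work surface, if the arm or the gripper's body presses on something with over 40 N, if the wrist force passes 120 N, or if a joint passes its speed limit or range.

## Working session

There is one attempt and no reset: what is moved stays moved. The work goes in short steps, Python scripts to look and compute and a shell command to move; the robot and the scene stay as the last step left them, time stands still between calls to the robot, and variables do not carry over. Pictures are saved under pics/ and viewed, and the job is handed in when it is done.

```bash
ls; mkdir -p pics; python3 - <<'E'
from plant import bot
import cv2,numpy as np
for n in ("scene","side","wrist"):
    c=bot.calibration(n); im=bot.capture(n)
    cv2.imwrite(f"pics/{n}0.png",im[:,:,::-1])
    print(n,[round(c[k],1) for k in("fx","fy","cx","cy")]); print(np.round(c["cam_to_world"],3).tolist())
o=bot.get_obs(); print(o, bot.tcp_to_grasp)
E
```

```text
pics
scene [401.1, 401.1, 285.5, 206.6]
[[0.134, 0.641, -0.756, 1253.18], [0.991, -0.07, 0.116, -113.568], [0.021, -0.764, -0.645, 632.107], [0.0, 0.0, 0.0, 1.0]]
side [429.1, 429.1, 284.1, 210.9]
[[-0.897, -0.234, 0.376, 210.436], [-0.443, 0.449, -0.776, 730.613], [0.013, -0.862, -0.507, 505.014], [0.0, 0.0, 0.0, 1.0]]
wrist [325.2, 325.2, 280.8, 203.7]
[[1.0, 0.001, -0.003, 525.844], [-0.0, -0.952, -0.307, 83.94], [-0.003, 0.307, -0.952, 384.224], [0.0, 0.0, 0.0, 1.0]]
{'time': 0.15, 'joint_positions': array([-1.46022589e-01,  3.42560069e-01,  1.52477610e+00,  7.48130542e-06,
        1.27540482e+00, -1.45973012e-01]), 'dq': array([ 0.00073405, -0.00131479, -0.00215003,  0.00116576, -0.00053448,
       -0.00054765]), 'tau': array([ 7.52666965e-04, -4.31470585e+01, -2.44352603e+01,  7.18239485e-02,
        5.38185902e-02, -1.32920518e-04]), 'tool_pos': array([5.24703175e+02, 5.63543437e-02, 2.26213470e+02]), 'tcp_rot': array([-3.14045757e+00, -1.74110023e-04,  1.57074447e+00]), 'contact_force': array([-0.42993283, -0.33216338,  0.81865602]), 'moment': array([0.01274602, 0.01147377, 0.02912394]), 'grip_width': 91.74164708290314} 18.8
```

View pics/scene0.png

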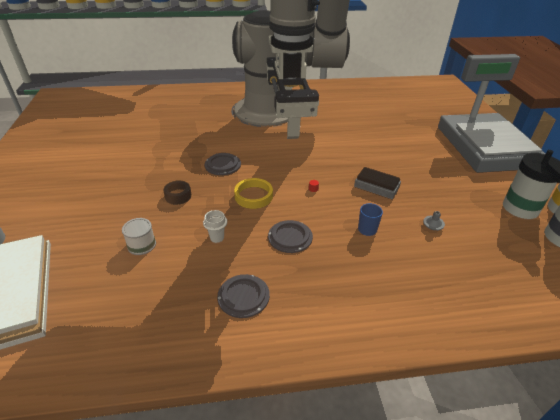

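View pics/side0.png

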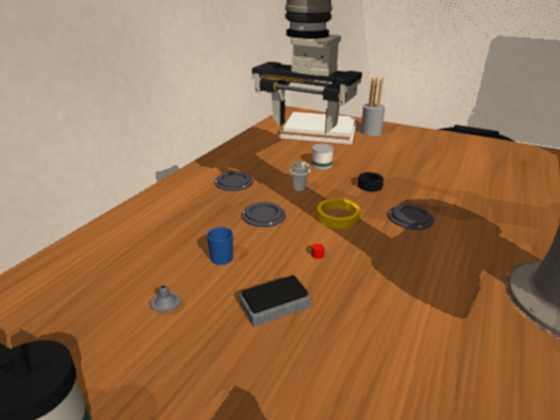

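View pics/wrist0.png

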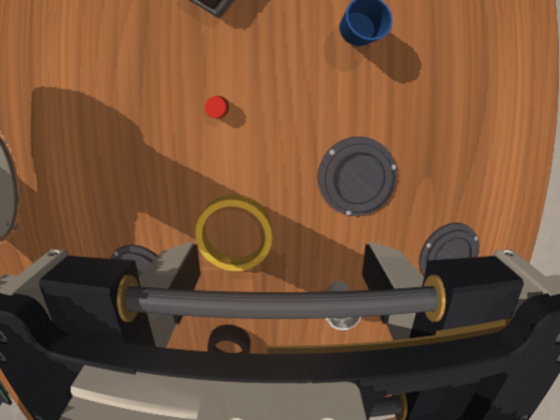

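```bash
cat > h.py <<'E'
import numpy as np,cv2
from plant import bot
def ray(n,u,v,c=None):
    c=c or bot.calibration(n); T=np.array(c["cam_to_world"])
    x,y=(u-c["cx"])/c["fx"],(v-c["cy"])/c["fy"]
    if n=="wrist":
        r=np.hypot(x,y); d=np.array([x/r*np.sin(r),y/r*np.sin(r),np.cos(r)]) if r>0 else np.array([0,0,1.])
    else: d=np.array([x,y,1.])
    return T[:3,3],T[:3,:3]@d
def plane(n,u,v,z,c=None):
    o,d=ray(n,u,v,c); return (o+d*(z-o[2])/d[2])
def pix(n,p,c=None):
    c=c or bot.calibration(n); T=np.array(c["cam_to_world"]); q=T[:3,:3].T@(np.array(p,float)-T[:3,3])
    if n=="wrist":
        r=np.hypot(q[0],q[1]); th=np.arctan2(r,q[2]); k=th/max(r,1e-9); return c["cx"]+c["fx"]*q[0]*k,c["cy"]+c["fy"]*q[1]*k
    return c["cx"]+c["fx"]*q[0]/q[2],c["cy"]+c["fy"]*q[1]/q[2]
E
python3 - <<'E'
from h import *
for n,pts in {"scene":[("standA",290,236),("standB",243,295),("standC",223,163)],"side":[("standA",264,213),("standB",234,181),("standC",411,216)],"wrist":[("A",358,177),("B",452,250)]}.items():
    for l,u,v in pts: print(n,l,np.round(plane(n,u,v,10),0))
s=cv2.imread("pics/scene0.png"); d=cv2.imread("pics/side0.png")
a=cv2.resize(s[140:330,110:460],None,fx=2.2,fy=2.2,interpolation=cv2.INTER_CUBIC); cv2.imwrite("pics/sc_crop.png",a)
a=cv2.resize(d[130:340,140:450],None,fx=2.5,fy=2.5,interpolation=cv2.INTER_CUBIC); cv2.imwrite("pics/sd_crop.png",a)
E
```

```text
scene standA [625.  -5.  10.]
scene standB [ 774. -117.   10.]
scene standC [ 322. -148.   10.]
side standA [614.   2.  10.]
side standB [ 760. -104.   10.]
side standC [ 315. -139.   10.]
wrist A [618.  -3.  10.]
wrist B [ 767. -105.   10.]
```

View pics/sc_crop.png

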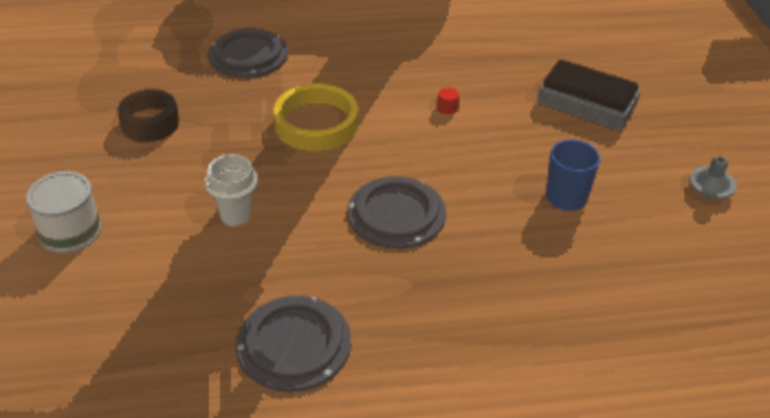

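View pics/sd_crop.png

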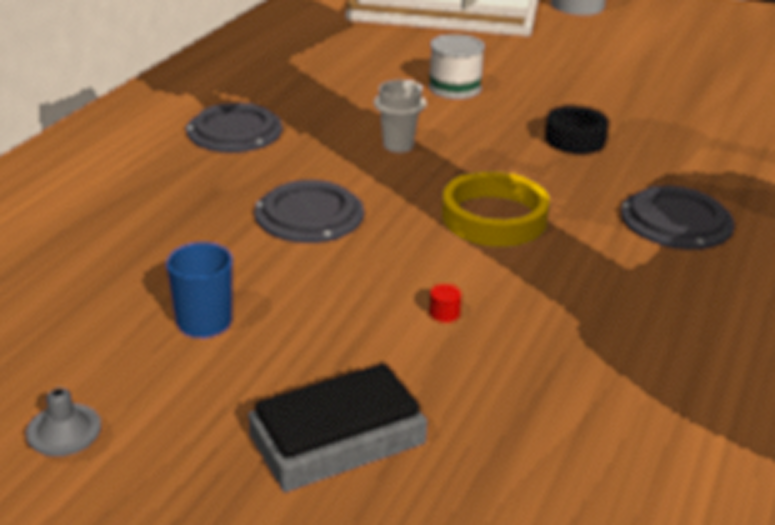

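```bash
python3 - <<'E'
from h import *
g={"cup":((370,220),(220,246),(365,22),29),"inner":((216,226),(300,176),None,36),"lid":((434,222),(165,299),None,14),"collar":((177,192),(371,181),None,14),"cap":((314,185.5),(318,251),(216,107),11),"stand":((290,236),(264,213),(358,177),10),"tin":((139,236),(322,156),None,27),"tape":((254,193),(338,213),(234,234),12),"block":((377,183),(275,299),None,17)}
for k,(a,b,w,z) in g.items():
    P,D=zip(ray("scene",*a),ray("side",*b))
    A=np.stack([D[0],-D[1]],1); t=np.linalg.lstsq(A,P[1]-P[0],rcond=None)[0]
    p,q=P[0]+D[0]*t[0],P[1]+D[1]*t[1]
    print(k,np.round((p+q)/2),"gap",round(np.linalg.norm(p-q),1),"sc",np.round(plane("scene",*a,z)[:2]),"sd",np.round(plane("side",*b,z)[:2]), np.round(plane("wrist",*w,z)[:2]) if w else "")
E
```

```text
cup [614. 178.  29.] gap 0.6 sc [614. 178.] sd [614. 177.] [617. 178.]
inner [ 601. -165.   34.] gap 0.5 sc [ 603. -165.] sd [ 600. -161.] 
lid [622. 331.  15.] gap 0.4 sc [621. 332.] sd [623. 330.] 
collar [ 444. -262.   14.] gap 0.0 sc [ 444. -262.] sd [ 444. -261.] 
cap [449.  82.  11.] gap 0.2 sc [450.  82.] sd [449.  83.] [451.  80.]
stand [619.  -5.   4.] gap 2.1 sc [625.  -5.] sd [614.   2.] [618.  -3.]
tin [ 606. -328.   26.] gap 1.2 sc [ 606. -328.] sd [ 606. -325.] 
tape [465. -73.  11.] gap 0.4 sc [466. -73.] sd [464. -72.] [466. -76.]
block [460. 246.  13.] gap 0.3 sc [464. 244.] sd [458. 249.]
```

```bash
python3 -m inch '[3,4,0,0,0,0,1, 6,8,0,0,0,0,1, 8.9,11.8,0,0,0,0,1, 8.9,11.8,0,0,0,0,1, 8.9,11.8,0,0,0,0,1]'; cat > look.py <<'E'
from h import *
import sys
def look(n,tag,box=None,s=1):
    c=bot.calibration(n); im=bot.capture(n)[:,:,::-1].copy()
    cv2.imwrite(f"pics/{tag}_full.png",im)
    v=im if box is None else im[box[1]:box[3],box[0]:box[2]]
    cv2.imwrite(f"pics/{tag}.png",cv2.resize(v,None,fx=s,fy=s,interpolation=cv2.INTER_CUBIC)); return c,im
E
python3 - <<'E'
from look import *
look("wrist","w_cup")
print(bot.get_obs()["tool_pos"])
E
```

```text
time: 0.65
tool_pos: [613.5, 118.8, 225.0]
tcp_rot: [-3.138, 0.0, 1.573]
contact_force: [-0.4, -1.1, -0.2]
grip_width: 91.9
[613.17300081 117.86910618 225.45889696]
```

View pics/w_cup.png

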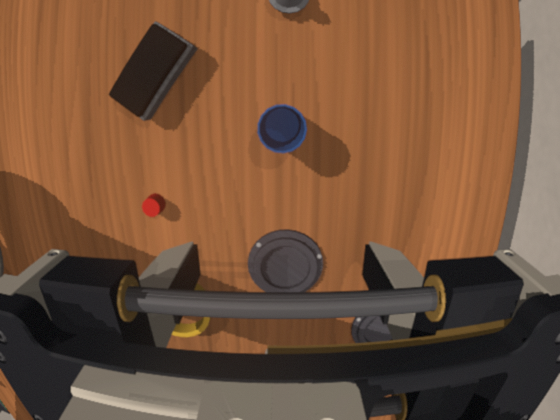

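```bash
cat > meas.py <<'E'
from look import *
def hsv(im): return cv2.cvtColor(im,cv2.COLOR_BGR2HSV)
def blob(mask,u,v):
    mask=cv2.morphologyEx(mask.astype(np.uint8)*255,cv2.MORPH_CLOSE,np.ones((3,3),np.uint8))
    cs,_=cv2.findContours(mask,cv2.RETR_EXTERNAL,cv2.CHAIN_APPROX_NONE)
    cs=[c for c in cs if cv2.contourArea(c)>15]
    return min(cs,key=lambda c:abs(cv2.pointPolygonTest(c,(float(u),float(v)),True)) if cv2.pointPolygonTest(c,(float(u),float(v)),False)<0 else -cv2.contourArea(c)*0-1)
def circ(n,c,cont,z):
    p=np.array([plane(n,u,v,z,c)[:2] for u,v in cont.reshape(-1,2)],np.float32)
    (x,y),r=cv2.minEnclosingCircle(p)
    A=np.c_[2*p,np.ones(len(p))]; s=np.linalg.lstsq(A,(p**2).sum(1),rcond=None)[0]
    return "minenc",np.round([x,y,2*r],1),"lsq",np.round([s[0],s[1],2*np.sqrt(s[2]+s[0]**2+s[1]**2)],1)
E
python3 - <<'E'
from meas import *
im=cv2.imread("pics/w_cup_full.png"); c=bot.calibration("wrist"); h=hsv(im)
b=(abs(h[...,0].astype(int)-115)<15)&(h[...,1]>100)
k=blob(b,282,128); print("cup",circ("wrist",c,k,58),cv2.boundingRect(k))
print(h[262,310],h[262,286],h[230,286],h[300,300])
st=(h[...,1]<90)&(h[...,2]<110)
k=blob(st,286,262);print("stand",circ("wrist",c,k,6),cv2.boundingRect(k))
r=(h[...,1]>200)&((h[...,0]<4)|(h[...,0]>176))
k=blob(r,152,206);print("cap",circ("wrist",c,k,21),circ("wrist",c,k,0),cv2.boundingRect(k))
E
```

```text
cup ('minenc', array([614.1, 175.3,  47.9]), 'lsq', array([614.1, 175.5,  46.6])) (258, 105, 48, 47)
[171  23  79] [176  28  73] [ 6 65 74] [ 0 16 79]
stand ('minenc', array([ 608.7, -480.4, 1453.2]), 'lsq', array([ 601.9, -511.7, 1045.1])) (0, 230, 560, 190)
cap ('minenc', array([451.1,  81.9,  25.6]), 'lsq', array([451.3,  80.8,  22.1])) ('minenc', array([441.6,  75. ,  27. ]), 'lsq', array([441.8,  73.8,  23.4])) (143, 196, 17, 20)
```

```bash
python3 -m inch '[0,4,-3,0,0,0,1, 0.1,5.9,-6,0,0,0,1, 0.1,5.9,-11,0,0,0,1, 0.1,5.9,-16,0,0,0,1, 0.1,5.9,-19.7,0,0,0,1]'; python3 -m inch '[0,0,0,0,0,0,1, 0,0,0,0,0,0,-1, 0,0,0,0,0,0,-1, 0,0,0,0,0,0,-1, 0,0,0,0,0,0,-1]'; python3 -m inch '[0,0,0,0,0,0,-1, 0,0,0,0,0,0,-1, 0,0,0,0,0,0,-1, 0,0,0,0,0,0,-1, 0,0,0,0,0,0,-1]'
```

```text
time: 1.2
tool_pos: [612.4, 175.3, 26.1]
tcp_rot: [-3.136, 0.001, 1.57]
contact_force: [-0.2, -0.0, -0.1]
grip_width: 91.7
time: 1.7
tool_pos: [613.5, 175.4, 28.2]
tcp_rot: [-3.139, 0.001, 1.57]
contact_force: [-0.1, -0.2, 0.5]
grip_width: 64.7
time: 2.2
tool_pos: [613.9, 175.5, 29.2]
tcp_rot: [-3.141, 0.0, 1.57]
contact_force: [-1.8, 0.1, 6.4]
grip_width: 48.1
```

```bash
python3 -m inch '[0,0,3,0,0,0,-1, 0,0,8,0,0,0,-1, 0,0,13,0,0,0,-1, 0,-3,17,0,0,0,-1, 0,-6,18,0,0,0,-1]'; python3 -m inch '[0,-4,0,0,0,0,-1, 0.2,-9,0,0,0,0,-1, 0.4,-13,0,0,0,0,-1, 0.4,-17,0,0,0,0,-1, 0.4,-18.5,0,0,0,0,-1]'; python3 - <<'E'
from meas import *
look("wrist","w_st");print(bot.get_obs()["tool_pos"])
E
```

```text
time: 2.7
tool_pos: [615.9, 115.8, 214.9]
tcp_rot: [3.133, -0.0, 1.572]
contact_force: [0.3, -0.0, -0.9]
grip_width: 48.6
time: 3.2
tool_pos: [619.5, -72.9, 214.5]
tcp_rot: [3.134, 0.001, 1.569]
contact_force: [0.7, 0.0, 0.2]
grip_width: 48.6
[619.59514056 -73.58237969 214.44986448]
```

View pics/w_st.png

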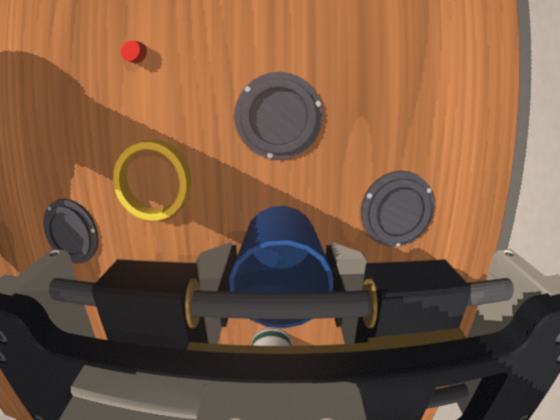

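```bash
python3 - <<'E'
from meas import *
im=cv2.imread("pics/w_st_full.png"); c=bot.calibration("wrist"); h=hsv(im)
st=(h[...,1]<80)
st[170:]=0; st[:,:200]=0; st[:,340:]=0
k=blob(st,279,116);print("stand",circ("wrist",c,k,6),cv2.boundingRect(k))
for n,f,(u,v) in (("scene","scene0",(290,236)),("side","side0",(264,213))):
    im=cv2.imread(f"pics/{f}.png");h=hsv(im); k=blob(h[...,1]<90,u,v); print(n,circ(n,None,k,6),cv2.boundingRect(k))
E
```

```text
stand ('minenc', array([619.1,  -4.8,  98.9]), 'lsq', array([619.1,  -4.7,  97.4])) (235, 72, 88, 87)
scene ('minenc', array([619.5,  -3.8, 103.4]), 'lsq', array([619.5,  -4.8,  99.3])) (268, 220, 45, 33)
side ('minenc', array([617.1,  -1.9, 108.1]), 'lsq', array([617.2,  -0.9, 100.9])) (242, 202, 43, 25)
```

```bash
python3 -m inch '[0,4,-2,0,0,0,-1, 0,6.9,-6,0,0,0,-1, 0,6.9,-10,0,0,0,-1, 0,6.9,-14,0,0,0,-1, 0,6.9,-16.9,0,0,0,-1]';python3 -m inch '[0,0,-0.2,0,0,0,-1, 0,0,-0.5,0,0,0,-1, 0,0,-0.8,0,0,0,-1, 0,0,-1.0,0,0,0,-1, 0,0,-1.0,0,0,0,-1]'
```

```text
time: 3.75
tool_pos: [618.2, -2.4, 42.7]
tcp_rot: [3.137, 0.0, 1.57]
contact_force: [0.4, -0.8, -0.9]
grip_width: 48.2
time: 4.25
tool_pos: [619.5, -2.3, 35.1]
tcp_rot: [3.133, 0.0, 1.57]
contact_force: [-0.5, 1.1, 5.0]
grip_width: 48.4
```

```bash
python3 -m inch '[0,0,0,0,0,0,-1, 0,0,0,0,0,0,-1, 0,0,0,0,0,0,-1, 0,0,0,0,0,0,-1, 0,0,0,0,0,0,-1]'
```

```text
time: 4.75
tool_pos: [619.5, -2.3, 35.2]
tcp_rot: [3.133, 0.0, 1.57]
contact_force: [-0.1, 0.2, 0.4]
grip_width: 48.4
```

```bash
python3 -m inch '[0,0,0,0,0,0,0.2, 0,0,0,0,0,0,0.2, 0,0,0,0,0,0,0.6, 0,0,0,0,0,0,0.6, 0,0,0,0,0,0,0.6]'; python3 -m inch '[0,0,2,0,0,0,0.8, 0,0,6,0,0,0,1, 0,0,11,0,0,0,1, 0,-3,15,0,0,0,1, 0,-7,18,0,0,0,1]'; python3 - <<'E'
from meas import *
c,im=look("wrist","w_st2");print(bot.get_obs()["tool_pos"])
E
```

```text
time: 5.25
tool_pos: [619.5, -2.3, 35.2]
tcp_rot: [3.133, 0.0, 1.57]
contact_force: [0.1, 0.5, -0.1]
grip_width: 72.5
time: 5.75
tool_pos: [620.1, -71.5, 218.6]
tcp_rot: [3.129, 0.001, 1.573]
contact_force: [0.5, -0.5, 0.0]
grip_width: 91.6
[621.78238306 -79.42712159 223.34727056]
```

View pics/w_st2.png

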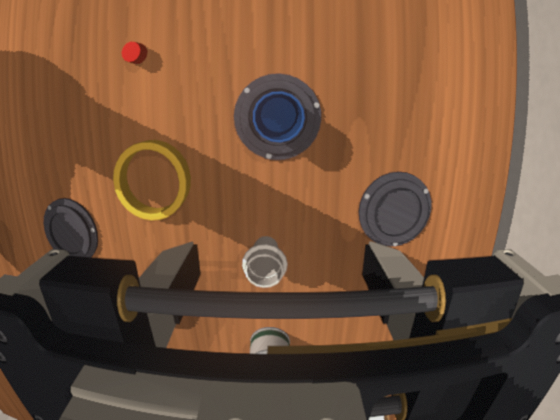

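```bash
python3 -m inch '[0,-5,0,0,0,0,1, -1,-10,0,0,0,0,1, -2,-14,0,0,0,0,1, -2,-14.5,0,0,0,0,1, -2,-14.5,0,0,0,0,1]'; python3 - <<'E'
from meas import *
print(bot.get_obs()["tool_pos"])
c,im=look("wrist","w_in"); h=hsv(im)
E
```

```text
time: 6.3
tool_pos: [601.2, -225.9, 222.8]
tcp_rot: [3.123, 0.006, 1.565]
contact_force: [0.6, 0.1, -0.1]
grip_width: 91.9
[ 601.23651117 -225.92684991  222.81657663]
```

View pics/w_in.png

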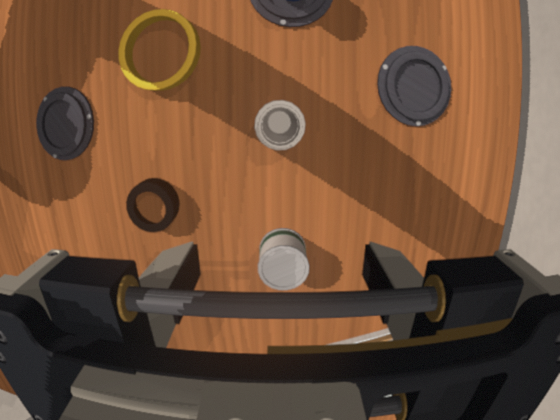

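```bash
python3 - <<'E'
from meas import *
im=cv2.imread("pics/w_in_full.png"); c=bot.calibration("wrist"); h=hsv(im)
m=h[...,1]<90; m[175:]=0; m[:,:230]=0; m[:,330:]=0;m[:60]=0
k=blob(m,262,125);print("inner flange",circ("wrist",c,k,50),cv2.boundingRect(k))
m=(h[...,1]<90)&(h[...,2]<110); m[:170]=0; m[240:]=0; m[:,:110]=0; m[:,195:]=0
cs=blob(h[...,2]<60,130,204); 
m2=(h[...,2]<75)&(h[...,1]<140); m2[240:]=0; m2[:160]=0; m2[:,195:]=0; m2[:,:110]=0
k=blob(m2,130,204); print("collar",circ("wrist",c,k,27),cv2.boundingRect(k)); print(h[204,130],h[204,120],h[204,152])
E
```

```text
inner flange ('minenc', array([ 604.4, -164.5,   52.1]), 'lsq', array([ 604.3, -164.4,   50.9])) (254, 100, 52, 51)
collar ('minenc', array([ 449.8, -257.3,   69. ]), 'lsq', array([ 448.6, -258.1,   63.6])) (127, 179, 51, 53)
[ 11 107  50] [ 12 154 157] [ 12 158 113]
```

```bash
python3 -m inch '[0.1,4,-2,0.2,0.5,0,1, 0.3,6.15,-6,0.3,1,0,1, 0.3,6.15,-11,0.3,1.05,0,1, 0.3,6.15,-15,0.3,1.05,0,1, 0.3,6.15,-15.8,0.3,1.05,0,1]'; python3 -m inch '[0,0,0,0,0,0,1, 0,0,0,0,0,0,1, 0,0,0,0,0,0,1, 0,0,0,0,0,0,1, 0,0,0,0,0,0,1]'
```

```text
time: 6.85
tool_pos: [601.9, -159.3, 60.1]
tcp_rot: [-3.133, -0.003, 1.57]
contact_force: [-1.6, 0.4, -0.9]
grip_width: 92.1
time: 7.35
tool_pos: [602.5, -159.7, 61.4]
tcp_rot: [-3.136, -0.002, 1.569]
contact_force: [0.2, -0.5, 0.5]
grip_width: 91.9
```

```bash
cat >> meas.py <<'E'
import json
def snap(n,tag):
    c=bot.calibration(n); p=bot.get_obs()["tool_pos"]; im=bot.capture(n)[:,:,::-1].copy()
    cv2.imwrite(f"pics/{tag}.png",im); print("tcp",np.round(p,1),np.round(bot.get_obs()["tool_pos"],1), np.round(bot.get_obs()["tcp_rot"],3))
    np.save(f"pics/{tag}.npy",np.array([c["fx"],c["fy"],c["cx"],c["cy"],*np.array(c["cam_to_world"]).ravel()]))
    return c,im
def load(tag):
    a=np.load(f"pics/{tag}.npy"); return dict(fx=a[0],fy=a[1],cx=a[2],cy=a[3],cam_to_world=a[4:].reshape(4,4)),cv2.imread(f"pics/{tag}.png")
def win(m,x0,y0,x1,y1):
    o=np.zeros_like(m); o[y0:y1,x0:x1]=m[y0:y1,x0:x1]; return o
E
python3 -m inch '[0,0,4,0,0,0,1, 0,-3,8,0,0,0,1, 0,-6.5,12,0,0,0,1, 0,-6.5,14,0,0,0,1, 0,-6.5,14,0,0,0,1]'; python3 -m inch '[0,0,0,0,0,0,1, 0,0,0,0,0,0,1, 0,0,0,0,0,0,1, 0,0,0,0,0,0,1, 0,0,0,0,0,0,1]'
python3 - <<'E'
from meas import *
c,im=snap("wrist","w_in2"); h=hsv(im)
g=pix("wrist",(603,-164,50),c); print(g)
u,v=map(int,g)
k=blob(win(h[...,1]<90,u-45,v-45,u+45,v+45),u-19,v);print("inner flange",circ("wrist",c,k,50),cv2.boundingRect(k))
E
```

```text
time: 7.85
tool_pos: [604.0, -226.9, 206.2]
tcp_rot: [3.14, 0.002, 1.567]
contact_force: [0.2, 0.5, -0.8]
grip_width: 91.7
time: 8.35
tool_pos: [603.8, -226.4, 205.4]
tcp_rot: [3.141, 0.001, 1.568]
contact_force: [0.5, -0.4, 0.5]
grip_width: 91.8
tcp [ 603.8 -226.4  205.4] [ 603.9 -226.5  205.6] [3.141e+00 1.000e-03 1.568e+00]
(np.float64(279.1118727032807), np.float64(124.38033044488262))
inner flange ('minenc', array([ 604.2, -166. ,   52.1]), 'lsq', array([ 604.1, -165.9,   50.9])) (254, 100, 54, 53)
```

View pics/w_in2.png

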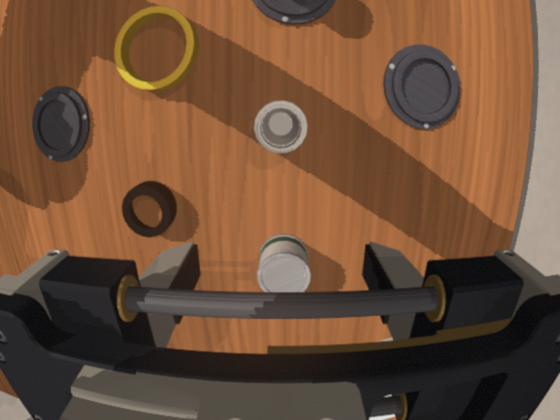

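```bash
python3 -m inch '[0,4,-2,0,0,0,1, 0,6,-6,0,0,0,1, 0,6,-10,0,0,0,1, 0,6,-14,0,0,0,1, 0,6,-14.8,0,0,0,1]'; python3 -m inch '[0,0,0,0,0,0,1, 0,0,0,0,0,0,1, 0,0,0,0,0,0,1, 0,0,0,0,0,0,1, 0,0,0,0,0,0,1]'
python3 - <<'E'
from meas import *
c,im=snap("wrist","w_in3")
E
```

```text
time: 8.9
tool_pos: [601.0, -165.0, 52.8]
tcp_rot: [-3.134, -0.002, 1.568]
contact_force: [0.2, 0.0, -0.2]
grip_width: 91.7
time: 9.4
tool_pos: [601.5, -165.3, 54.0]
tcp_rot: [-3.136, -0.001, 1.568]
contact_force: [0.7, -0.3, -0.7]
grip_width: 91.9
tcp [ 601.5 -165.3   54. ] [ 601.3 -165.2   53.8] [-3.136e+00 -2.000e-03  1.568e+00]
```

View pics/w_in3.png

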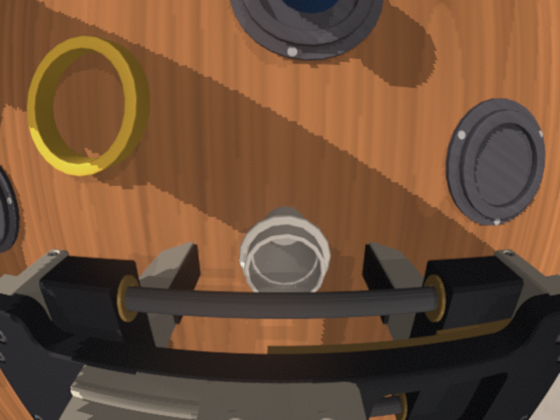

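```bash
python3 -m inch '[0.25,0,-0.15,0,0,0,1, 0.25,0,-0.15,0,0,0,1, 0.25,0,-0.15,0,0,0,-1, 0.25,0,-0.15,0,0,0,-1, 0.25,0,-0.15,0,0,0,-1]'; python3 -m inch '[0,0,0,0,0,0,-1, 0,0,0,0,0,0,-1, 0,0,0,0,0,0,-1, 0,0,0,0,0,0,-1, 0,0,0,0,0,0,-1]'; python3 -m inch '[0,0,0,0,0,0,-1, 0,0,0,0,0,0,-1, 0,0,0,0,0,0,-1, 0,0,0,0,0,0,-1, 0,0,0,0,0,0,-1]'
```

```text
time: 9.95
tool_pos: [603.8, -165.3, 52.2]
tcp_rot: [-3.135, -0.002, 1.568]
contact_force: [0.3, -0.5, 0.3]
grip_width: 72.6
time: 10.45
tool_pos: [603.8, -165.2, 52.2]
tcp_rot: [-3.135, -0.002, 1.568]
contact_force: [0.8, -0.1, -0.4]
grip_width: 41.7
time: 10.95
tool_pos: [603.8, -165.2, 52.2]
tcp_rot: [-3.135, -0.002, 1.568]
contact_force: [-0.1, -0.2, 0.3]
grip_width: 42.2
```

```bash
python3 -m inch '[0,0,3,0,0,0,-1, 0,0,7,0,0,0,-1, 0,1,12,0,0,0,-1, 1,5,16,0,0,0,-1, 1.5,9,16,0,0,0,-1]'; python3 -m inch '[0,0,0,0,0,0,-1, 0,0,0,0,0,0,-1, 0,0,0,0,0,0,-1, 0,0,0,0,0,0,-1, 0,0,0,0,0,0,-1]';python3 - <<'E'
from meas import *
c,im=snap("wrist","w_o1"); h=hsv(im)
g=pix("wrist",(619,-2,64),c); print(g)
u,v=map(int,g)
k=blob(win((abs(h[...,0].astype(int)-115)<15)&(h[...,1]>100),u-45,v-45,u+45,v+45),u,v);print("outer",circ("wrist",c,k,64),cv2.boundingRect(k))
for n in ("scene","side"):
    c,im=snap(n,n+"_o1"); h=hsv(im); u,v=map(int,pix(n,(619,-2,35),c)); k=blob(win((abs(h[...,0].astype(int)-115)<15)&(h[...,1]>100),u-45,v-45,u+45,v+45),u,v); b=cv2.boundingRect(k); print(n,b, np.round(plane(n,b[0]+b[2]/2-.5,b[1]+b[3]/2-.5,38,c),1))
E
```

```text
time: 11.45
tool_pos: [621.2, -76.5, 217.9]
tcp_rot: [3.138, 0.001, 1.565]
contact_force: [1.2, 0.5, -0.1]
grip_width: 41.9
time: 11.95
tool_pos: [620.8, -77.5, 217.1]
tcp_rot: [3.14, 0.001, 1.563]
contact_force: [0.5, -0.4, -0.6]
grip_width: 42.1
tcp [620.8 -77.5 217.1] [620.9 -77.4 217.2] [3.139e+00 1.000e-03 1.563e+00]
(np.float64(277.43623256434125), np.float64(110.91472725974694))
outer ('minenc', array([619.9,  -1.3,  49.5]), 'lsq', array([619.9,  -1.3,  48.4])) (253, 85, 52, 51)
tcp [620.9 -77.4 217.2] [620.9 -77.3 217.3] [3.139e+00 1.000e-03 1.564e+00]
scene (282, 210, 21, 15) [594.2   2.7  38. ]
tcp [620.9 -77.3 217.3] [621.  -77.1 217.5] [3.139e+00 1.000e-03 1.564e+00]
side (252, 187, 21, 31) [618.    2.9  38. ]
```

View pics/w_o1.png

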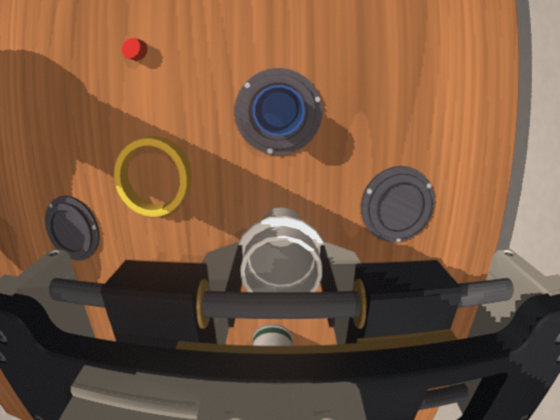

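```bash
python3 -m inch '[0,3,-1,0,0,0.4,-1, -0.1,6,-3,0,0,0.4,-1, -0.1,7.7,-6.7,0,0,0.4,-1, -0.1,7.7,-8.7,0,0,0.4,-1, -0.1,7.7,-8.7,0,0,0.4,-1]'; python3 -m inch '[0,0,0,0,0,0,-1, 0,0,0,0,0,0,-1, 0,0,0,0,0,0,-1, 0,0,0,0,0,0,-1, 0,0,0,0,0,0,-1]'
```

```text
time: 12.6
tool_pos: [618.0, 0.5, 127.2]
tcp_rot: [-3.138, 0.0, 1.572]
contact_force: [-0.7, -0.1, -0.6]
grip_width: 41.7
time: 13.1
tool_pos: [618.2, 0.3, 127.9]
tcp_rot: [-3.139, 0.0, 1.571]
contact_force: [1.3, 0.8, 0.5]
grip_width: 42.3
```

```bash
python3 -m inch '[0.15,-0.1,0,0,0,0,-1, 0.15,-0.1,0,0,0,0,-1, 0.2,-0.1,-1.5,0,0,0,-1, 0.2,-0.1,-3,0,0,0,-1, 0.2,-0.1,-3.5,0,0,0,-1]'; python3 -m inch '[0,0,0,0,0,0,-1, 0,0,0,0,0,0,-1, 0,0,0,0,0,0,-1, 0,0,0,0,0,0,-1, 0,0,0,0,0,0,-1]'
```

```text
time: 13.6
tool_pos: [619.4, -0.6, 91.4]
tcp_rot: [-3.136, 0.0, 1.571]
contact_force: [0.5, 0.3, -0.8]
grip_width: 41.6
time: 14.1
tool_pos: [619.6, -0.7, 91.9]
tcp_rot: [-3.137, 0.0, 1.571]
contact_force: [0.4, 0.3, 0.6]
grip_width: 42.0
```

```bash
python3 -m inch '[0,0,-0.5,0,0,0,-1, 0.05,0,-1,0,0,0,-1, 0.05,0,-1.5,0,0,0,-1, 0.05,0,-1.9,0,0,0,-1, 0.05,0,-2,0,0,0,-1]'; python3 -m inch '[0,0,0,0,0,0,-1, 0,0,0,0,0,0,-1, 0,0,0,0,0,0,-1, 0,0,0,0,0,0,-1, 0,0,0,0,0,0,-1]'
```

```text
time: 14.6
tool_pos: [619.7, -0.6, 71.0]
tcp_rot: [-3.136, 0.0, 1.571]
contact_force: [-0.3, -0.6, -0.3]
grip_width: 41.8
time: 15.1
tool_pos: [619.8, -0.6, 71.1]
tcp_rot: [-3.136, 0.0, 1.571]
contact_force: [-0.3, -0.4, -0.2]
grip_width: 41.7
```

```bash
python3 -m inch '[0,0,-0.1,0,0,0,-1, 0,0,-0.1,0,0,0,-1, 0,0,-0.1,0,0,0,-1, 0,0,-0.1,0,0,0,0, 0,0,-0.1,0,0,0,0]'; python3 -m inch '[0,0,0,0,0,0,0.2, 0,0,0,0,0,0,0.6, 0,0,3,0,0,0,1, 0,-3,8,0,0,0,1, 0,-7,13,0,0,0,1]';python3 -m inch '[0,0,0,0,0,0,1, 0,0,0,0,0,0,1, 0,0,0,0,0,0,1, 0,0,0,0,0,0,1, 0,0,0,0,0,0,1]'
python3 - <<'E'
from meas import *
c,im=snap("wrist","w_o2"); h=hsv(im)
for n in ("scene","side"):
    c2,a=snap(n,n+"_o2"); u,v=map(int,pix(n,(620,-1,50),c2)); cv2.imwrite(f"pics/{n}_o2c.png",cv2.resize(a[v-50:v+50,u-60:u+60],None,fx=5,fy=5,interpolation=cv2.INTER_CUBIC))
cv2.imwrite("pics/w_o2c.png",np.hstack([cv2.resize(cv2.imread(f"pics/{n}_o2c.png"),(380,320)) for n in("scene","side")]))
E
```

```text
time: 15.6
tool_pos: [619.7, -0.6, 70.1]
tcp_rot: [-3.136, 0.0, 1.571]
contact_force: [0.2, 0.2, -0.6]
grip_width: 45.6
time: 16.1
tool_pos: [619.5, -56.4, 183.7]
tcp_rot: [-3.135, -0.0, 1.574]
contact_force: [0.4, -1.5, -0.4]
grip_width: 81.1
time: 16.6
tool_pos: [619.0, -55.6, 182.4]
tcp_rot: [-3.133, -0.001, 1.575]
contact_force: [0.6, -0.6, 0.0]
grip_width: 91.9
tcp [619.  -55.6 182.4] [619.2 -55.7 182.6] [-3.133e+00 -1.000e-03  1.575e+00]
tcp [619.2 -55.7 182.6] [619.3 -55.9 182.9] [-3.134e+00 -1.000e-03  1.574e+00]
tcp [619.3 -55.9 182.9] [619.3 -56.  183.1] [-3.134e+00 -1.000e-03  1.574e+00]
```

View pics/w_o2.png

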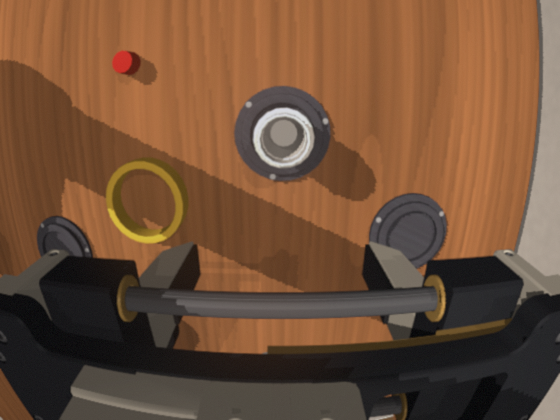

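View pics/w_o2c.png

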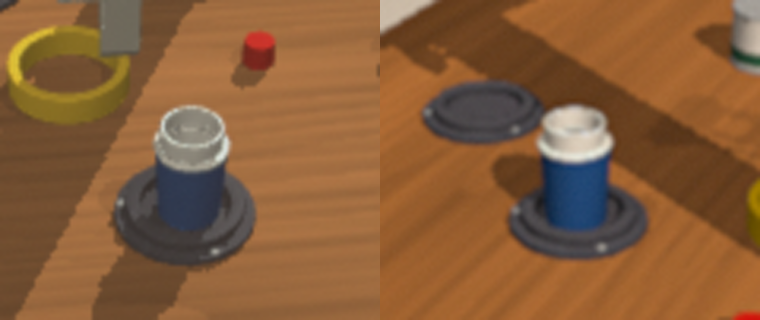

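```bash
python3 - <<'E'
from meas import *
c,im=load("w_o2"); h=hsv(im)
u,v=map(int,pix("wrist",(619.5,-1,68),c))
m=win((h[...,2]>135)&(h[...,1]<70),u-36,v-36,u+36,v+36); k=blob(m,u-25,v);print("flange",circ("wrist",c,k,68),cv2.boundingRect(k))
E
python3 -m inch '[0,4,0,0,0,0,1, 0.1,9,1,0,0,0,1, 0.2,14,2,0,0,0,1, 0.2,19,3,0,0,0,1, 0.3,23,3,0,0,0,1]';python3 -m inch '[0,3,0,0,0,0,1, 0,7,0,0,0,0,1, 0,9.3,0,0,0,0,1, 0,9.3,0,0,0,0,1, 0,9.3,0,0,0,0,1]';python3 -m inch '[0,0,0,0,0,0,1, 0,0,0,0,0,0,1, 0,0,0,0,0,0,1, 0,0,0,0,0,0,1, 0,0,0,0,0,0,1]'
python3 - <<'E'
from meas import *
c,im=snap("wrist","w_l1"); h=hsv(im); u,v=map(int,pix("wrist",(622,331,13),c)); print(u,v)
E
```

```text
flange ('minenc', array([620.4,  -1.3,  51.6]), 'lsq', array([620.2,  -1.3,  50.4])) (253, 108, 61, 60)
time: 17.25
tool_pos: [622.5, 176.7, 214.7]
tcp_rot: [-3.137, -0.001, 1.575]
contact_force: [0.7, -0.2, 0.7]
grip_width: 91.8
time: 17.75
tool_pos: [622.3, 269.9, 214.1]
tcp_rot: [-3.136, -0.0, 1.576]
contact_force: [-0.3, 0.7, 0.7]
grip_width: 91.8
time: 18.25
tool_pos: [622.4, 269.5, 214.3]
tcp_rot: [-3.136, -0.0, 1.576]
contact_force: [-0.6, 1.0, 0.3]
grip_width: 91.7
tcp [622.4 269.5 214.3] [622.3 269.7 214.2] [-3.136e+00 -1.000e-03  1.576e+00]
281 122
```

View pics/w_l1.png

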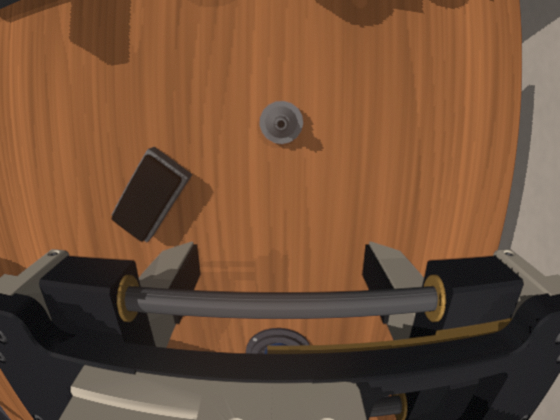

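```bash
python3 - <<'E'
from meas import *
c,im=load("w_l1"); h=hsv(im)
k=blob(win(h[...,1]<90,235,85,325,170),265,122);print("disc",circ("wrist",c,k,13),cv2.boundingRect(k))
print("spout",plane("wrist",280.5,123.5,43,c))
E
```

```text
disc ('minenc', array([621.7, 331.7,  47.8]), 'lsq', array([621.6, 331.7,  46.6])) (260, 101, 43, 43)
spout [621.36339894 332.00692713  43.        ]
```

```bash
python3 -m inch '[0,4,-1,0,0,0,1, 0.1,6.2,-5,0,0,0,1, 0.1,6.2,-10,0,0,0,1, 0.2,6.2,-14,0,0,0,1, 0.2,6.2,-15.4,0,0,0,1]';python3 -m inch '[0,0,0,0,0,0,1, 0,0,0,0,0,0,1, 0,0,0,0,0,0,1, 0,0,0,0,0,0,1, 0,0,0,0,0,0,1]'
```

```text
time: 18.8
tool_pos: [621.6, 330.8, 55.0]
tcp_rot: [-3.128, 0.003, 1.576]
contact_force: [-0.1, -0.5, 0.4]
grip_width: 91.5
time: 19.3
tool_pos: [622.4, 331.0, 56.7]
tcp_rot: [-3.131, 0.002, 1.576]
contact_force: [0.0, -0.9, -0.4]
grip_width: 91.9
```

```bash
python3 -m inch '[0,0.1,-1,0.1,-0.6,-0.3,1, -0.05,0.1,-2,0.1,-0.6,-0.3,1, -0.05,0.1,-2.7,0.1,-0.6,-0.3,1, -0.05,0.1,-2.7,0.1,-0.6,-0.3,1, -0.05,0.1,-2.7,0.1,-0.6,-0.3,0.3]';python3 -m inch '[0,0,0,0,0,0,-1, 0,0,0,0,0,0,-1, 0,0,0,0,0,0,-1, 0,0,0,0,0,0,-1, 0,0,0,0,0,0,-1]'
```

```text
time: 19.8
tool_pos: [621.9, 332.0, 29.5]
tcp_rot: [-3.141, 0.0, 1.571]
contact_force: [-0.2, 0.2, -0.1]
grip_width: 87.4
time: 20.3
tool_pos: [621.9, 332.0, 29.6]
tcp_rot: [-3.141, 0.0, 1.571]
contact_force: [0.8, 0.4, 1.5]
grip_width: 48.6
```

```bash
python3 -m inch '[0,0,0,0,0,0,-1, 0,0,0,0,0,0,-1, 0,0,0,0,0,0,-1, 0,0,0,0,0,0,-1, 0,0,0,0,0,0,-1]';python3 -m inch '[0,0,0,0,0,0,-1, 0,0,0,0,0,0,-1, 0,0,0,0,0,0,-1, 0,0,0,0,0,0,-1, 0,0,0,0,0,0,-1]'
```

```text
time: 20.8
tool_pos: [621.9, 331.9, 29.6]
tcp_rot: [-3.141, 0.0, 1.571]
contact_force: [-0.1, -0.5, 0.0]
grip_width: 14.6
time: 21.3
tool_pos: [621.9, 331.9, 29.6]
tcp_rot: [-3.141, 0.0, 1.571]
contact_force: [0.6, 0.3, -0.7]
grip_width: 14.4
```

```bash
python3 -m inch '[0,0,4,0,0,0,-1, 0,0,9,0,0,0,-1, 0,-3,13,0,0,0,-1, 0,-8,14,0,0,0,-1, 0,-13,14,0,0,0,-1]';python3 -m inch '[0,-5,0,0,0,0,-1, 0,-10,0,0,0,0,-1, 0,-15,0,0,0,0,-1, 0,-18,0,0,0,0,-1, 0,-20,0,0,0,0,-1]';python3 -m inch '[0,0,0,0,0,0,-1, 0,0,0,0,0,0,-1, 0,0,0,0,0,0,-1, 0,0,0,0,0,0,-1, 0,0,0,0,0,0,-1]'
```

```text
time: 21.8
tool_pos: [622.9, 202.6, 172.7]
tcp_rot: [3.136, -0.001, 1.573]
contact_force: [1.4, -0.3, -1.0]
grip_width: 14.8
time: 22.3
tool_pos: [622.7, -0.4, 172.9]
tcp_rot: [3.136, -0.001, 1.57]
contact_force: [0.6, 0.0, -0.8]
grip_width: 14.7
time: 22.8
tool_pos: [622.7, 0.8, 172.9]
tcp_rot: [3.136, -0.001, 1.572]
contact_force: [0.3, -0.0, 0.2]
grip_width: 14.7
```

```bash
python3 -m inch '[-0.2,-0.2,-2,0,0.3,0,-1, -0.2,-0.2,-4,0,0.3,0,-1, -0.2,-0.2,-4.7,0,0.3,0,-1, -0.2,-0.2,-4.7,0,0.3,0,-1, -0.2,-0.2,-4.7,0,0.3,0,-1]';python3 -m inch '[0,0,0,0,0,0,-1, 0,0,0,0,0,0,-1, 0,0,0,0,0,0,-1, 0,0,0,0,0,0,-1, 0,0,0,0,0,0,-1]'
python3 - <<'E'
from meas import *
c,im=snap("wrist","w_l2")
a=[]
for n in ("scene","side"):
    c2,i=snap(n,n+"_l2"); u,v=map(int,pix(n,(620,-1,80),c2)); a.append(cv2.resize(i[v-50:v+50,u-60:u+60],(380,320),interpolation=cv2.INTER_CUBIC))
cv2.imwrite("pics/l2c.png",np.hstack(a))
E
```

```text
time: 23.3
tool_pos: [621.2, -1.0, 126.6]
tcp_rot: [3.14, -0.001, 1.572]
contact_force: [-0.5, 1.0, 0.5]
grip_width: 14.5
time: 23.8
tool_pos: [621.2, -1.0, 126.8]
tcp_rot: [3.14, -0.001, 1.572]
contact_force: [0.3, -0.2, -0.5]
grip_width: 14.6
tcp [621.2  -1.  126.8] [621.2  -1.1 126.7] [ 3.140e+00 -1.000e-03  1.572e+00]
tcp [621.2  -1.1 126.7] [621.2  -1.  126.7] [ 3.140e+00 -1.000e-03  1.572e+00]
tcp [621.2  -1.  126.7] [621.2  -1.  126.6] [ 3.140e+00 -1.000e-03  1.572e+00]
```

View pics/l2c.png

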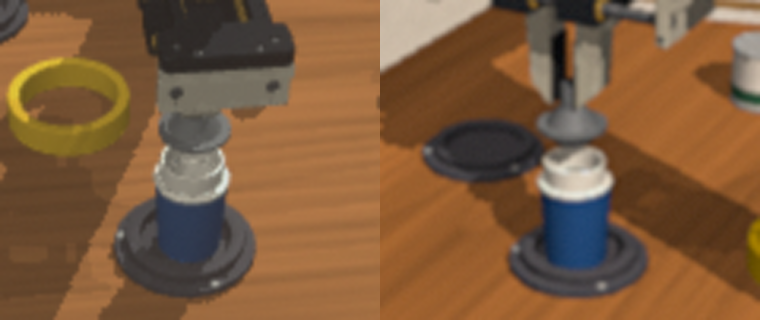

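```bash
python3 -m inch '[-0.1,0,-0.5,0,0,0,-1, -0.1,0,-1,0,0,0,-1, -0.1,0,-1.5,0,0,0,-1, -0.1,0,-2,0,0,0,-1, -0.1,0,-2.3,0,0,0,-1]';python3 -m inch '[0,0,0,0,0,0,-1, 0,0,0,0,0,0,-1, 0,0,0,0,0,0,-1, 0,0,0,0,0,0,-1, 0,0,0,0,0,0,-1]'
```

```text
time: 24.45
tool_pos: [619.9, -1.0, 102.8]
tcp_rot: [3.141, -0.001, 1.572]
contact_force: [-0.7, 0.4, -0.6]
grip_width: 14.6
time: 24.95
tool_pos: [620.0, -1.0, 103.0]
tcp_rot: [3.141, -0.001, 1.572]
contact_force: [0.7, 0.3, 0.5]
grip_width: 14.6
```

```bash
python3 -m inch '[0,0,-0.05,0,0,0,-1, 0,0,-0.1,0,0,0,-1, 0,0,-0.14,0,0,0,-1, 0,0,-0.14,0,0,0,-1, 0,0,-0.14,0,0,0,-0.3]';python3 -m inch '[0,0,0,0,0,0,0, 0,0,0,0,0,0,0, 0,0,0,0,0,0,0, 0,0,4,0,0,0,0.5, 0,-3,7,0,0,0,1]'; python3 -m inch '[0,-3,2,0,0,0,1, 0,-3,2,0,0,0,1, 0,-3,2,0,0,0,1, 0,-3,2,0,0,0,1, 0,-3,2,0,0,0,1]'
python3 - <<'E'
from meas import *
c,im=snap("wrist","w_l3")
a=[]
for n in ("scene","side"):
    c2,i=snap(n,n+"_l3"); u,v=map(int,pix(n,(620,-1,70),c2)); a.append(cv2.resize(i[v-50:v+50,u-60:u+60],(380,320),interpolation=cv2.INTER_CUBIC))
cv2.imwrite("pics/l3c.png",np.hstack(a))
h=hsv(im); u,v=map(int,pix("wrist",(620,-1,85),c)); print(u,v); cv2.imwrite("pics/l3w.png",cv2.resize(im[v-60:v+60,u-80:u+80],None,fx=4,fy=4,interpolation=cv2.INTER_CUBIC))
E
```

```text
time: 25.45
tool_pos: [620.0, -1.0, 101.6]
tcp_rot: [3.141, -0.001, 1.572]
contact_force: [-0.7, 0.2, -0.2]
grip_width: 19.2
time: 25.95
tool_pos: [619.9, -28.4, 172.6]
tcp_rot: [3.142, -0.002, 1.576]
contact_force: [0.6, -0.7, 0.0]
grip_width: 57.6
time: 26.45
tool_pos: [619.3, -57.2, 191.3]
tcp_rot: [-3.139, -0.003, 1.577]
contact_force: [0.3, -0.2, -0.8]
grip_width: 91.2
tcp [619.3 -57.2 191.3] [619.5 -57.3 191.5] [-3.140e+00 -3.000e-03  1.577e+00]
tcp [619.5 -57.3 191.5] [619.6 -57.5 191.7] [-3.140e+00 -2.000e-03  1.577e+00]
tcp [619.6 -57.5 191.7] [619.7 -57.6 191.9] [-3.140e+00 -2.000e-03  1.577e+00]
281 136
```

View pics/l3c.png

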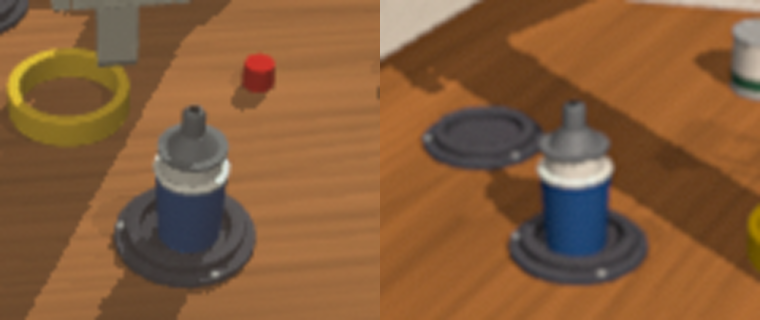

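View pics/l3w.png

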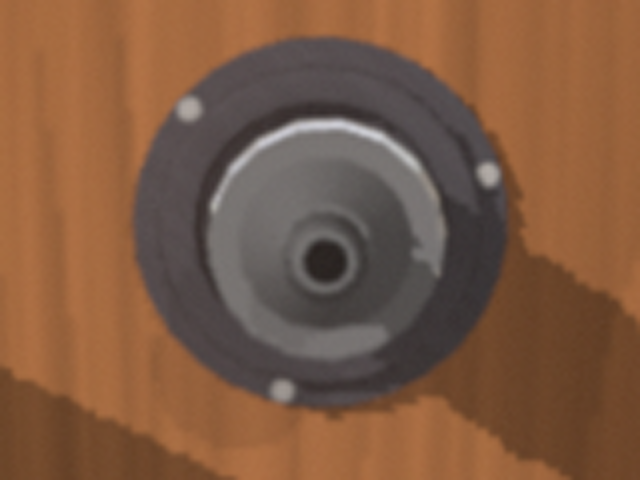

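```bash
python3 - <<'E'
from meas import *
c,im=load("w_l3"); print(plane("wrist",282.2,140.2,115,c))
E
python3 -m inch '[-2,-4,0,0,0,0,1, -5,-8,1,0,0,0,1, -8,-12,2,0,0,0,1, -11,-16,2,0,0,0,1, -14,-20,2,0,0,0,1]';python3 -m inch '[-2,-3,0,0,0,0,1, -3.4,-5.5,0,0,0,0,1, -3.4,-6.4,0,0,0,0,1, -3.4,-6.4,0,0,0,0,1, -3.4,-6.4,0,0,0,0,1]';python3 -m inch '[0,0,0,0,0,0,1, 0,0,0,0,0,0,1, 0,0,0,0,0,0,1, 0,0,0,0,0,0,1, 0,0,0,0,0,0,1]'
python3 - <<'E'
from meas import *
c,im=snap("wrist","w_c1"); h=hsv(im); u,v=map(int,pix("wrist",(445,-260,27),c)); print(u,v)
m=win((h[...,2]<75)&(h[...,1]<140),u-40,v-40,u+40,v+40); k=blob(m,u-22,v); print(circ("wrist",c,k,27),circ("wrist",c,k,13),cv2.boundingRect(k))
cv2.imwrite("pics/w_c1c.png",cv2.resize(im[v-60:v+60,u-80:u+80],None,fx=4,fy=4,interpolation=cv2.INTER_CUBIC))
E
```

```text
[ 6.20456985e+02 -6.07762623e-01  1.15000000e+02]
time: 27.1
tool_pos: [479.8, -257.0, 212.2]
tcp_rot: [-3.141, -0.002, 1.578]
contact_force: [0.6, -1.1, 0.1]
grip_width: 91.7
time: 27.6
tool_pos: [446.4, -320.1, 212.0]
tcp_rot: [-3.141, -0.003, 1.579]
contact_force: [-0.3, 0.6, -0.2]
grip_width: 91.8
time: 28.1
tool_pos: [446.6, -319.9, 212.0]
tcp_rot: [-3.141, -0.003, 1.579]
contact_force: [-0.5, -0.3, 0.5]
grip_width: 91.9
tcp [ 446.6 -319.9  212. ] [ 446.5 -320.   212. ] [-3.141e+00 -3.000e-03  1.579e+00]
279 125
('minenc', array([ 445.7, -261. ,   63.1]), 'lsq', array([ 445.7, -260.9,   61.3])) ('minenc', array([ 445.7, -262. ,   65.7]), 'lsq', array([ 445.7, -261.9,   63.8])) (251, 97, 59, 59)
```

View pics/w_c1c.png

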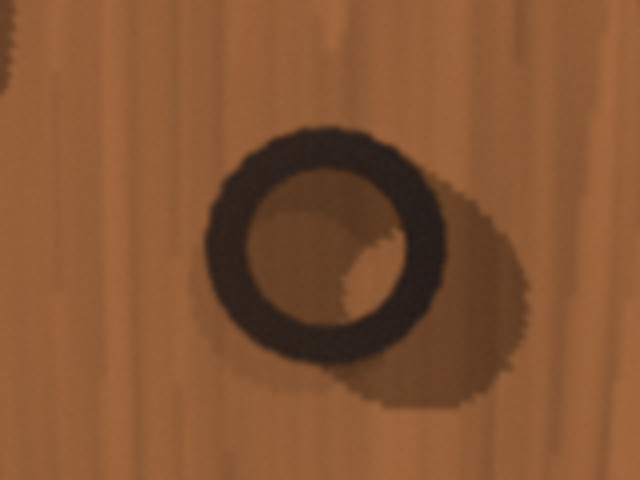

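View pics/w_c1.png

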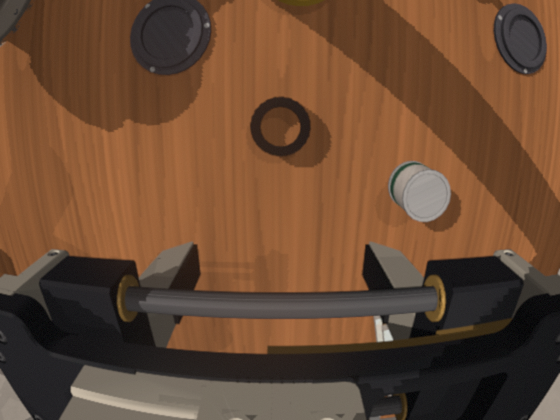

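```bash
python3 -m inch '[0,3,-2,0,0,-0.4,1, 0,5.9,-6,0,0,-0.4,1, 0,5.9,-10,0,0,-0.4,1, 0,5.9,-14,0,0,-0.4,1, 0,5.9,-16,0,0,-0.4,1]';python3 -m inch '[0,0,0,0,0,0,1, 0,0,0,0,0,0,1, 0,0,0,0,0,0,1, 0,0,0,0,0,0,1, 0,0,0,0,0,0,1]'
```

```text
time: 28.65
tool_pos: [445.2, -259.7, 49.1]
tcp_rot: [-3.138, -0.005, 1.572]
contact_force: [0.3, 0.1, 0.4]
grip_width: 91.7
time: 29.15
tool_pos: [445.7, -260.2, 50.2]
tcp_rot: [-3.14, -0.004, 1.572]
contact_force: [-0.1, -0.2, -0.4]
grip_width: 91.5
```

```bash
python3 -m inch '[0,-0.1,-1,0,0,0,1, 0,-0.1,-2,0,0,0,1, 0,-0.1,-3,0,0,0,1, 0,-0.1,-4,0,0,0,1, 0,-0.1,-4.3,0,0,0,1]';python3 -m inch '[0,0,0,0,0,0,1, 0,0,0,0,0,0,1, 0,0,0,0,0,0,-1, 0,0,0,0,0,0,-1, 0,0,0,0,0,0,-1]';python3 -m inch '[0,0,0,0,0,0,-1, 0,0,0,0,0,0,-1, 0,0,0,0,0,0,-1, 0,0,0,0,0,0,-1, 0,0,0,0,0,0,-1]'
```

```text
time: 29.65
tool_pos: [444.9, -260.6, 5.5]
tcp_rot: [-3.137, -0.006, 1.572]
contact_force: [0.2, 0.9, 0.2]
grip_width: 91.6
time: 30.15
tool_pos: [445.1, -260.7, 5.9]
tcp_rot: [-3.138, -0.005, 1.572]
contact_force: [-0.0, -0.2, -0.6]
grip_width: 72.4
time: 30.65
tool_pos: [445.2, -260.8, 6.1]
tcp_rot: [-3.138, -0.005, 1.572]
contact_force: [0.0, 0.1, 3.6]
grip_width: 62.2
```

```bash
python3 -m inch '[0,0,4,0,0,0,-1, 0,0,9,0.3,0.2,0,-1, 1.5,2,13,0.3,0.2,0,-1, 4,6,16,0.3,0.2,0,-1, 6.5,10,16.5,0.3,0.2,0,-1]';python3 -m inch '[2.5,4,0,0,0,0,-1, 5,8,0,0,0,0,-1, 8,12,0,0,0,0,-1, 10,15,0,0,0,0,-1, 10.8,16,0,0,0,0,-1]';python3 -m inch '[0,0,0,0,0,0,-1, 0,0,0,0,0,0,-1, 0,0,0,0,0,0,-1, 0,0,0,0,0,0,-1, 0,0,0,0,0,0,-1]'
```

```text
time: 31.15
tool_pos: [510.4, -163.6, 174.2]
tcp_rot: [-3.14, -0.007, 1.57]
contact_force: [0.4, -0.5, 0.0]
grip_width: 62.4
time: 31.65
tool_pos: [619.5, -0.2, 173.5]
tcp_rot: [-3.14, -0.008, 1.573]
contact_force: [-0.7, -0.7, -0.9]
grip_width: 62.3
time: 32.15
tool_pos: [619.2, -1.3, 173.7]
tcp_rot: [-3.14, -0.008, 1.571]
contact_force: [0.3, 0.3, -0.5]
grip_width: 62.3
```

```bash
python3 -m inch '[0.1,0.05,-1,-0.2,0,0,-1, 0.2,0.05,-2.5,-0.2,0,0,-1, 0.2,0.05,-3.8,-0.2,0,0,-1, 0.2,0.05,-4.1,-0.2,0,0,-1, 0.2,0.05,-4.1,-0.2,0,0,-1]';python3 -m inch '[0,0,0,0,0,0,-1, 0,0,0,0,0,0,-1, 0,0,0,0,0,0,-1, 0,0,0,0,0,0,-1, 0,0,0,0,0,0,-1]'
python3 - <<'E'
from meas import *
c,im=snap("wrist","w_c2")
a=[]
for n in ("scene","side"):
    c2,i=snap(n,n+"_c2"); u,v=map(int,pix(n,(620,-1,90),c2)); a.append(cv2.resize(i[v-50:v+50,u-60:u+60],(380,320),interpolation=cv2.INTER_CUBIC))
cv2.imwrite("pics/c2c.png",np.hstack(a))
E
```

```text
time: 32.65
tool_pos: [620.8, -0.8, 131.8]
tcp_rot: [-3.138, -0.005, 1.571]
contact_force: [-0.3, 0.5, -0.7]
grip_width: 62.4
time: 33.15
tool_pos: [620.8, -0.8, 132.0]
tcp_rot: [-3.139, -0.005, 1.571]
contact_force: [-0.1, -1.0, -0.2]
grip_width: 62.4
tcp [620.8  -0.8 132. ] [620.8  -0.8 132. ] [-3.139 -0.005  1.571]
tcp [620.8  -0.8 132. ] [620.8  -0.8 131.9] [-3.138 -0.005  1.572]
tcp [620.8  -0.8 131.9] [620.8  -0.8 131.9] [-3.138 -0.005  1.571]
```

View pics/c2c.png

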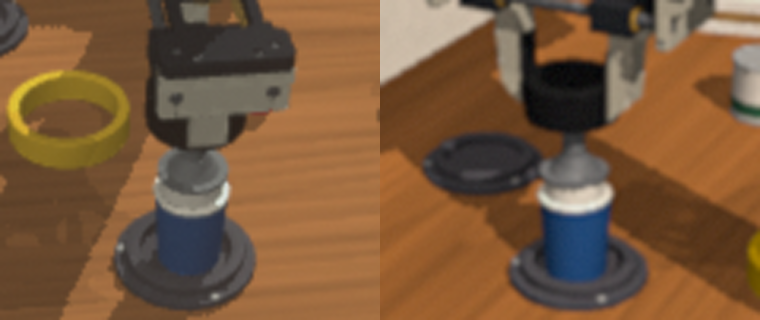

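View pics/w_c2.png

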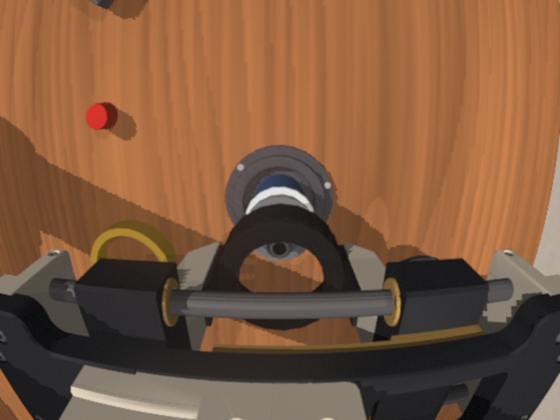

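```bash
python3 -m inch '[-0.05,0,-1,0,0,0,-1, -0.05,0,-2,0,0,0,-1, -0.05,0,-3,0,0,0,-1, -0.05,0,-3.7,0,0,0,-1, -0.05,0,-3.7,0,0,0,-1]';python3 -m inch '[0,0,-0.5,0,0,0,-1, 0,0,-1,0,0,0,-1, 0,0,-1.5,0,0,0,-1, 0,0,-1.9,0,0,0,-1, 0,0,-1.9,0,0,0,-1]'
```

```text
time: 33.8
tool_pos: [619.3, -0.7, 93.1]
tcp_rot: [-3.135, -0.005, 1.571]
contact_force: [-0.2, 0.0, 0.3]
grip_width: 62.6
time: 34.3
tool_pos: [619.0, -0.7, 73.4]
tcp_rot: [-3.134, -0.005, 1.571]
contact_force: [0.8, -0.3, -0.6]
grip_width: 62.5
```

```bash
python3 -m inch '[0.1,0,0,0,-0.3,0,-1, 0.1,0,-0.2,0,-0.3,0,-1, 0.1,0,-0.4,0,-0.3,0,-1, 0.1,0,-0.58,0,-0.3,0,-1, 0.1,0,-0.58,0,-0.3,0,-1]';python3 -m inch '[0,0,0,0,0,0,-1, 0,0,0,0,0,0,-1, 0,0,0,0,0,0,-1, 0,0,0,0,0,0,-1, 0,0,0,0,0,0,-1]'
```

```text
time: 34.8
tool_pos: [619.9, -0.7, 67.4]
tcp_rot: [-3.139, -0.005, 1.571]
contact_force: [1.2, -0.3, 0.3]
grip_width: 62.5
time: 35.3
tool_pos: [619.9, -0.7, 67.4]
tcp_rot: [-3.139, -0.005, 1.571]
contact_force: [-0.6, -0.4, -1.0]
grip_width: 62.3
```

```bash
python3 -m inch '[0,0,-0.03,0,0,0,-1, 0,0,-0.03,0,0,0,0.5, 0,0,-0.03,0,0,0,0.7, 0,0,-0.03,0,0,0,1, 0,0,-0.03,0,0,0,1]';python3 -m inch '[0,0,0,0,0,0,1, 0,0,3,0.1,0,0,1, 0,0,8,0.3,0,0,1, 0,-3,11,0.3,0,0,1, 0,-6,12.5,0.3,0,0,1]'; python3 -m inch '[0,0,0,0,0,0,1, 0,0,0,0,0,0,1, 0,0,0,0,0,0,1, 0,0,0,0,0,0,1, 0,0,0,0,0,0,1]'
python3 - <<'E'
from meas import *
c,im=snap("wrist","w_c3")
a=[]
for n in ("scene","side"):
    c2,i=snap(n,n+"_c3"); u,v=map(int,pix(n,(620,-1,70),c2)); a.append(cv2.resize(i[v-50:v+50,u-60:u+60],(380,320),interpolation=cv2.INTER_CUBIC))
cv2.imwrite("pics/c3c.png",np.hstack(a))
u,v=map(int,pix("wrist",(620,-1,85),c)); print(u,v); cv2.imwrite("pics/c3w.png",cv2.resize(im[v-60:v+60,u-80:u+80],None,fx=4,fy=4,interpolation=cv2.INTER_CUBIC))
E
```

```text
time: 35.8
tool_pos: [619.9, -0.7, 67.1]
tcp_rot: [-3.139, -0.005, 1.571]
contact_force: [-0.4, 1.4, 0.0]
grip_width: 88.4
time: 36.3
tool_pos: [621.2, -60.9, 196.0]
tcp_rot: [3.138, -0.009, 1.574]
contact_force: [0.7, 0.1, 0.8]
grip_width: 92.0
time: 36.8
tool_pos: [620.9, -60.0, 195.1]
tcp_rot: [3.14, -0.009, 1.575]
contact_force: [0.7, -0.2, -0.8]
grip_width: 92.1
tcp [620.9 -60.  195.1] [621.  -60.1 195.3] [ 3.139 -0.009  1.574]
tcp [621.  -60.1 195.3] [621.1 -60.2 195.5] [ 3.139 -0.009  1.574]
tcp [621.1 -60.2 195.5] [621.1 -60.3 195.6] [ 3.139 -0.009  1.574]
279 133
```

View pics/c3c.png

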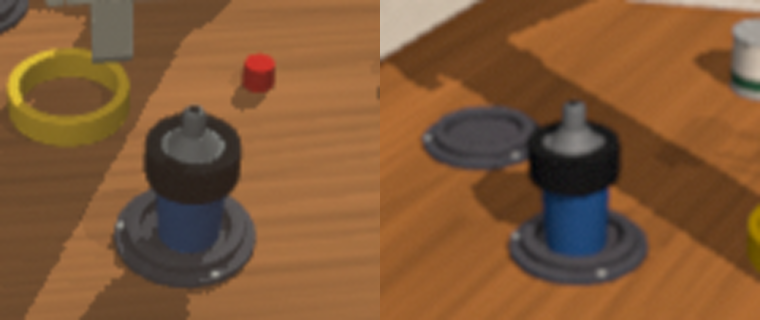

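View pics/c3w.png

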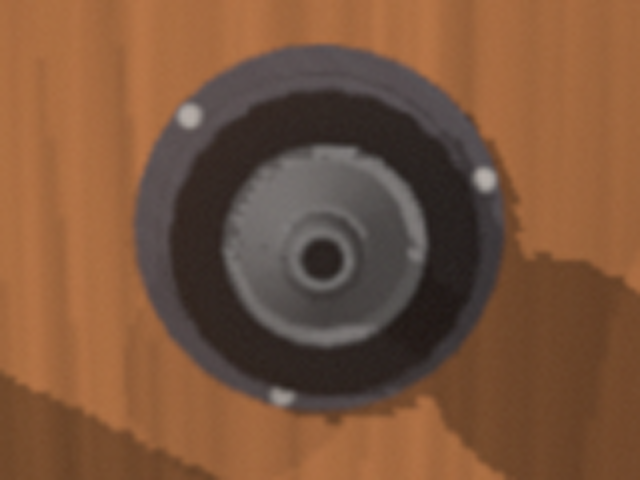

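```bash
python3 - <<'E'
from meas import *
c,im=load("w_c3"); print(plane("wrist",279.5,137.0,115,c))
k=hsv(im); u,v=279,133
m=win((k[...,2]>95)&(k[...,1]<90),u-12,v-8,u+12,v+16)
E
python3 -m inch '[-4,1.5,0.5,-0.1,0,0,1, -8.5,3.5,0.5,-0.3,0,0,1, -13,5.5,0.5,-0.5,0,0,1, -16,7.5,0.5,-0.5,0,-0.2,1, -17.1,8,0.5,-0.5,0,-0.2,1]';python3 -m inch '[0,0,0,0,0,0,1, 0,0,0,0,0,0,1, 0,0,0,0,0,0,1, 0,0,0,0,0,0,1, 0,0,0,0,0,0,1]'
python3 - <<'E'
from meas import *
c,im=snap("wrist","w_k1"); h=hsv(im); u,v=map(int,pix("wrist",(450,81,21),c)); print(u,v)
r=(h[...,1]>150)&((h[...,0]<6)|(h[...,0]>174))
k=blob(win(r,u-35,v-35,u+35,v+35),u,v);print("cap",circ("wrist",c,k,21),circ("wrist",c,k,10),circ("wrist",c,k,0),cv2.boundingRect(k))
E
```

```text
[620.50853208  -0.85633009 115.        ]
time: 37.45
tool_pos: [447.3, 21.3, 200.8]
tcp_rot: [3.14, -0.001, 1.572]
contact_force: [-0.7, -0.1, 0.2]
grip_width: 92.0
time: 37.95
tool_pos: [447.9, 20.9, 200.5]
tcp_rot: [3.14, -0.001, 1.572]
contact_force: [0.3, 1.3, -0.6]
grip_width: 91.4
tcp [447.9  20.9 200.5] [447.7  21.  200.5] [ 3.140e+00 -1.000e-03  1.572e+00]
282 125
cap ('minenc', array([450.8,  81. ,  25.1]), 'lsq', array([450.9,  81. ,  23.9])) ('minenc', array([450.9,  80.2,  25.9]), 'lsq', array([451. ,  80.3,  24.7])) ('minenc', array([450.9,  79.5,  26.7]), 'lsq', array([451.1,  79.6,  25.4])) (272, 114, 24, 24)
```

View pics/w_k1.png

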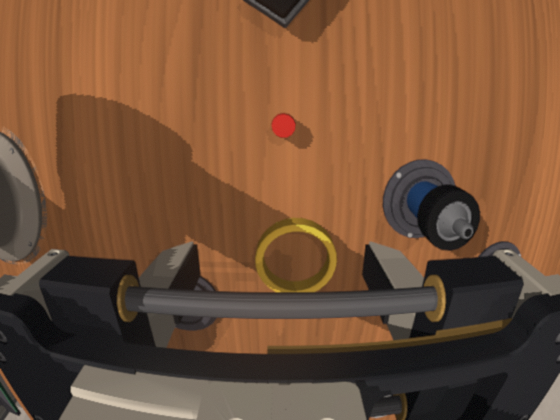

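```bash
python3 -m inch '[0.1,3,-2,0,0,0,1, 0.3,6,-6,0,0,0,1, 0.3,6,-10,0,0,0,1, 0.3,6,-14,0,0,0,1, 0.3,6,-15.5,0,0,0,1]';python3 -m inch '[0,0,0,0,0,0,1, 0,0,0,0,0,0,1, 0,0,0,0,0,0,1, 0,0,0,0,0,0,1, 0,0,0,0,0,0,1]'
```

```text
time: 38.5
tool_pos: [448.7, 81.1, 42.2]
tcp_rot: [-3.137, -0.001, 1.572]
contact_force: [0.4, -0.4, 0.1]
grip_width: 91.6
time: 39.0
tool_pos: [449.4, 81.0, 43.2]
tcp_rot: [-3.139, -0.001, 1.572]
contact_force: [-0.6, 0.7, 0.3]
grip_width: 91.8
```

```bash
python3 -m inch '[0.15,0,-1,0,0,0,1, 0.15,0,-2,0,0,0,1, 0.2,0,-3,0,0,0,1, 0.2,0,-3.8,0,0,0,0.5, 0.2,0,-3.8,0,0,0,0]';python3 -m inch '[0,0,0,0,0,0,0, 0,0,0,0,0,0,-0.2, 0,0,0,0,0,0,-1, 0,0,0,0,0,0,-1, 0,0,0,0,0,0,-1]';python3 -m inch '[0,0,0,0,0,0,-1, 0,0,0,0,0,0,-1, 0,0,0,0,0,0,-1, 0,0,0,0,0,0,-1, 0,0,0,0,0,0,-1]'
```

```text
time: 39.5
tool_pos: [450.3, 81.0, 3.7]
tcp_rot: [-3.136, -0.001, 1.572]
contact_force: [-0.0, 0.6, 0.2]
grip_width: 80.0
time: 40.0
tool_pos: [450.5, 81.0, 3.9]
tcp_rot: [-3.137, -0.001, 1.572]
contact_force: [-0.7, 0.7, 0.5]
grip_width: 40.5
time: 40.5
tool_pos: [450.6, 81.0, 4.0]
tcp_rot: [-3.137, -0.001, 1.572]
contact_force: [-0.1, 0.3, 1.4]
grip_width: 25.4
```

```bash
python3 -m inch '[0,0,4,0,0,0,-1, 0,0,9,0,0,0,-1, 2,-1,13,0,0,0,-1, 6,-3,15.5,0,0,0,-1, 10,-5,15.5,0,0,0,-1]';python3 -m inch '[3,-1,0,0,0,0,-1, 6,-2.5,0,0,0,0,-1, 7,-3.2,0,0,0,0,-1, 7,-3.2,0,0,0,0,-1, 7,-3.2,0,0,0,0,-1]';python3 -m inch '[0,0,0,0,0,0,-1, 0,0,0,0,0,0,-1, 0,0,0,0,0,0,-1, 0,0,0,0,0,0,-1, 0,0,0,0,0,0,-1]'
```

```text
time: 41.0
tool_pos: [553.4, 30.7, 163.7]
tcp_rot: [3.138, -0.0, 1.573]
contact_force: [0.8, -0.0, 0.3]
grip_width: 25.3
time: 41.5
tool_pos: [622.6, -1.0, 163.1]
tcp_rot: [3.14, -0.001, 1.573]
contact_force: [-0.3, 0.0, 0.8]
grip_width: 25.4
time: 42.0
tool_pos: [622.6, -0.9, 163.2]
tcp_rot: [3.14, -0.001, 1.573]
contact_force: [-0.9, -0.0, -0.5]
grip_width: 25.3
```

```bash
python3 -m inch '[-0.1,0,-1,0,0,0,-1, -0.2,0,-2.5,0,0,0,-1, -0.2,0,-3.8,0,0,0,-1, -0.2,0,-3.8,0,0,0,-1, -0.2,0,-3.8,0,0,0,-1]';python3 -m inch '[0,0,0,0,0,0,-1, 0,0,0,0,0,0,-1, 0,0,0,0,0,0,-1, 0,0,0,0,0,0,-1, 0,0,0,0,0,0,-1]'
python3 - <<'E'
from meas import *
c,im=snap("wrist","w_k2")
a=[]
for n in ("scene","side"):
    c2,i=snap(n,n+"_k2"); u,v=map(int,pix(n,(620,-1,100),c2)); a.append(cv2.resize(i[v-50:v+50,u-60:u+60],(380,320),interpolation=cv2.INTER_CUBIC))
cv2.imwrite("pics/k2c.png",np.hstack(a))
E
```

```text
time: 42.5
tool_pos: [620.5, -0.9, 124.8]
tcp_rot: [3.14, -0.001, 1.573]
contact_force: [-0.4, 0.1, 0.3]
grip_width: 25.3
time: 43.0
tool_pos: [620.6, -0.9, 125.0]
tcp_rot: [3.14, -0.001, 1.573]
contact_force: [0.6, -0.9, -0.1]
grip_width: 25.6
tcp [620.6  -0.9 125. ] [620.5  -0.9 125. ] [ 3.140e+00 -1.000e-03  1.573e+00]
tcp [620.5  -0.9 125. ] [620.5  -0.9 124.9] [ 3.140e+00 -1.000e-03  1.573e+00]
tcp [620.5  -0.9 124.9] [620.5  -0.9 124.9] [ 3.140e+00 -1.000e-03  1.573e+00]
```

View pics/k2c.png

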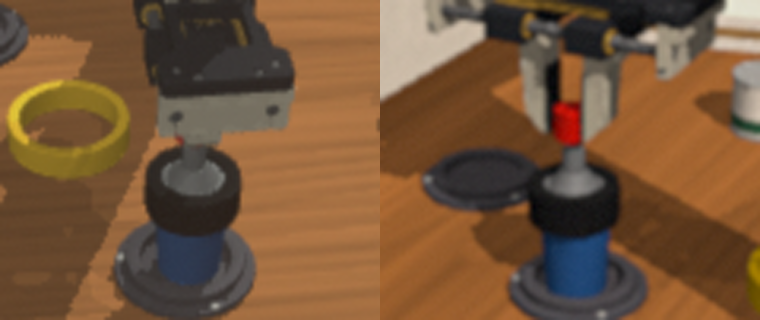

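View pics/w_k2.png

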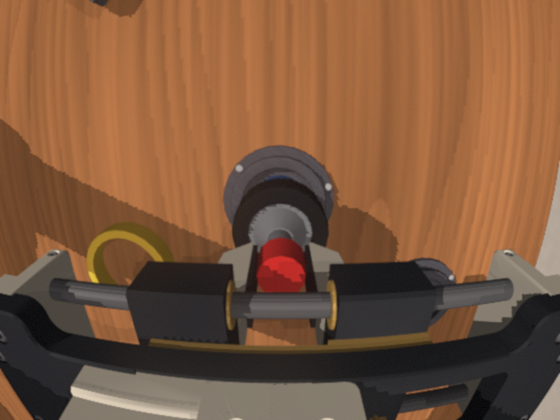

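```bash
python3 - <<'E'
from meas import *
c,im=load("side_k2"); h=hsv(im)
for z in (80,100,112,121,131,142): print(z,np.round(pix("side",(620.3,-0.8,z),c),1))
u,v=map(int,pix("side",(620,-1,131),c))
r=(h[...,1]>150)&((h[...,0]<6)|(h[...,0]>174)); k=blob(win(r,u-20,v-25,u+20,v+25),u,v); print("cap",cv2.boundingRect(k))
u,v=map(int,pix("side",(620,-1,112),c))
for vv in range(v-4,v+6): print(vv, im[vv,u-9:u+10].mean(1).astype(int).tolist(), u-9)
cv2.imwrite("pics/k2z.png",cv2.resize(im[v-40:v+30,u-35:u+35],None,fx=8,fy=8,interpolation=cv2.INTER_NEAREST))
E
```

```text
80 [261.6 184.2]
100 [261.5 176. ]
112 [261.4 170.9]
121 [261.4 167.1]
131 [261.3 162.8]
142 [261.2 158. ]
cap (255, 156, 10, 15)
166 [87, 76, 52, 43, 47, 51, 56, 65, 63, 66, 68, 61, 73, 110, 143, 146, 138, 123, 106] 252
167 [67, 62, 56, 53, 53, 50, 59, 63, 66, 71, 67, 67, 77, 112, 140, 137, 125, 108, 98] 252
168 [61, 59, 60, 59, 57, 59, 60, 62, 68, 68, 68, 63, 75, 109, 131, 123, 108, 98, 97] 252
169 [60, 60, 62, 63, 63, 62, 62, 65, 67, 62, 61, 57, 67, 96, 112, 105, 97, 96, 99] 252
170 [59, 60, 63, 64, 66, 64, 62, 62, 63, 60, 58, 60, 75, 90, 98, 97, 98, 98, 101] 252
171 [60, 62, 64, 66, 67, 64, 60, 56, 61, 68, 73, 78, 90, 92, 84, 88, 95, 100, 100] 252
172 [64, 65, 65, 64, 63, 63, 62, 63, 76, 89, 95, 98, 100, 86, 72, 73, 82, 91, 97] 252
173 [65, 65, 65, 63, 66, 66, 63, 70, 85, 97, 102, 103, 100, 86, 68, 63, 67, 74, 81] 252
174 [65, 65, 65, 64, 60, 62, 63, 73, 86, 99, 102, 104, 99, 85, 65, 61, 60, 63, 66] 252
175 [65, 62, 62, 58, 54, 50, 55, 72, 86, 98, 102, 103, 97, 80, 57, 49, 54, 57, 59] 252
```

View pics/k2z.png

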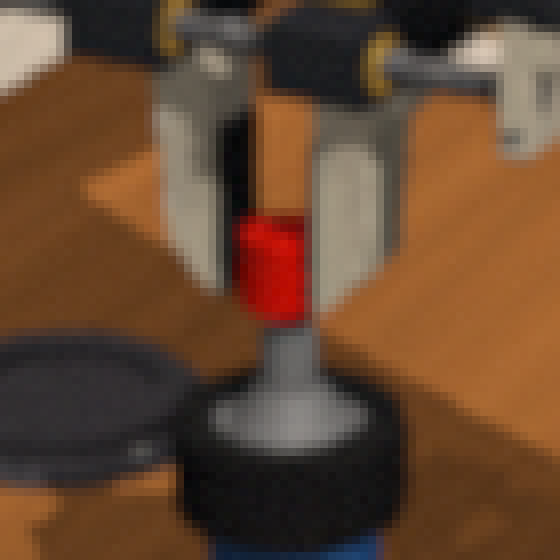

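```bash
python3 - <<'E'
from meas import *
c,im=load("w_k2"); h=hsv(im)
r=(h[...,1]>150)&((h[...,0]<6)|(h[...,0]>174)); k=blob(win(r,240,200,330,320),282,265); print("cap wrist bbox",cv2.boundingRect(k))
def ring(n,c,x,y,z,d):
    t=np.linspace(0,2*np.pi,60); p=np.array([pix(n,(x+d/2*np.cos(a),y+d/2*np.sin(a),z),c) for a in t]); return np.round([*p.min(0),*p.max(0)],1)
print("pred foot",ring("wrist",c,620.5,-.9,121,27),"top",ring("wrist",c,620.5,-.9,142,25))
print("pred collar",ring("wrist",c,620.5,-.9,88,64))
cv2.imwrite("pics/k2wz.png",cv2.resize(im[170:310,210:350],None,fx=4,fy=4,interpolation=cv2.INTER_NEAREST))
c,im=load("side_k2");print("side pred foot",ring("side",c,620.5,-.9,121,27),"top",ring("side",c,620.5,-.9,142,25),"spout",ring("side",c,620.4,-.9,112,16),"collar",ring("side",c,620.4,-.9,75,64))
h=hsv(im); v=int(pix("side",(620,-1,75),c)[1]); print(v,[int(x) for x in h[v,240:285,2]])
v=175
c,im=load("side_c3"); print([[int(x) for x in im[vv,252:273].mean(1)] for vv in (168,170,173)])
E
```

```text
cap wrist bbox (256, 238, 51, 55)
pred foot [255.3 235.5 303.5 278.2] top [254.3 254.6 304.2 297.2]
pred collar [230.9 186.9 328.3 276.6]
side pred foot [255.  164.4 267.6 169.7] top [255.2 155.6 267.1 160.3] spout [257.7 169.3 265.1 172.5] collar [247.  179.8 276.3 193.1]
186 [40, 46, 65, 80, 71, 54, 43, 31, 16, 15, 21, 23, 23, 26, 30, 33, 43, 50, 58, 68, 79, 83, 85, 80, 69, 62, 51, 41, 31, 27, 29, 28, 27, 24, 21, 22, 50, 86, 105, 104, 99, 98, 100, 104, 104]
[[59, 59, 61, 62, 62, 63, 64, 66, 63, 64, 68, 64, 64, 60, 62, 62, 65, 73, 88, 96, 99], [60, 60, 65, 64, 63, 63, 65, 72, 72, 61, 67, 83, 90, 80, 64, 59, 61, 62, 64, 68, 74], [64, 64, 64, 65, 64, 64, 63, 72, 88, 99, 107, 107, 102, 86, 69, 62, 62, 62, 61, 62, 61]]
```

View pics/k2wz.png

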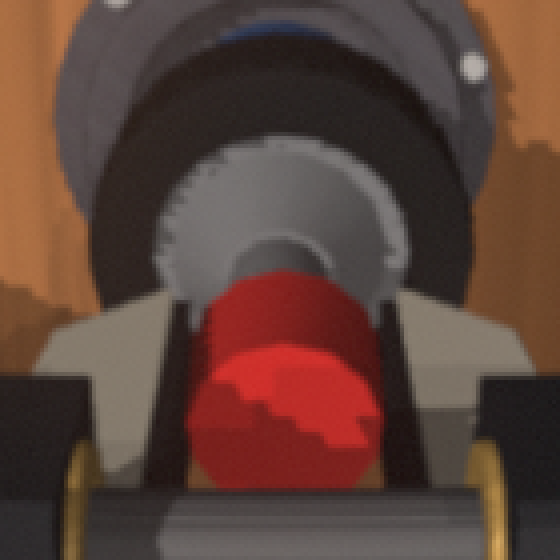

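```bash
python3 - <<'E'
from meas import *
c,im=load("w_k2"); h=hsv(im)
def ring(n,c,x,y,z,d):
    t=np.linspace(0,2*np.pi,60); p=np.array([pix(n,(x+d/2*np.cos(a),y+d/2*np.sin(a),z),c) for a in t]); return np.round([*p.min(0),*p.max(0)],1)
for z in (97,105,115): print(z,"pred spout",ring("wrist",c,620.5,-.9,z,16))
print("collar hole",ring("wrist",c,620.5,-.9,88,42), ring("wrist",c,620.5,-.9,88,64))
for v in (228,232,234,236): print(v,[int(x) for x in im[v,262:302].mean(1)])
print([int(x) for x in h[170:240,281,2]])
for v in (210,220): print(v,[int(x) for x in h[v,225:260,2]],[int(x) for x in h[v,300:335,2]])
E
```

```text
97 pred spout [266.8 228.3 292.3 251.5]
105 pred spout [266.3 233.3 292.8 257.2]
115 pred spout [265.6 240.2 293.4 265. ]
collar hole [247.5 203.8 311.7 262.8] [230.9 186.9 328.3 276.6]
228 [115, 116, 116, 115, 116, 116, 117, 115, 115, 115, 115, 113, 116, 115, 114, 115, 114, 113, 112, 112, 112, 110, 104, 98, 92, 90, 87, 85, 84, 81, 81, 80, 80, 77, 77, 75, 75, 74, 73, 73]
232 [113, 113, 115, 115, 115, 116, 116, 117, 113, 106, 96, 90, 87, 85, 83, 82, 79, 77, 74, 71, 68, 67, 64, 61, 60, 75, 99, 108, 102, 89, 78, 75, 73, 73, 73, 73, 71, 73, 71, 71]
234 [112, 111, 114, 115, 116, 118, 111, 99, 90, 89, 86, 87, 87, 86, 84, 81, 80, 78, 75, 73, 70, 66, 64, 61, 56, 53, 54, 69, 99, 110, 96, 80, 74, 73, 72, 72, 73, 71, 73, 73]
236 [112, 112, 111, 114, 117, 114, 101, 90, 86, 89, 88, 89, 86, 86, 84, 82, 80, 77, 75, 73, 70, 67, 64, 61, 56, 53, 52, 52, 63, 89, 101, 88, 75, 71, 72, 72, 70, 71, 71, 71]
[64, 68, 79, 87, 83, 80, 77, 73, 50, 37, 37, 37, 36, 38, 35, 38, 39, 41, 43, 44, 44, 41, 42, 44, 40, 41, 43, 43, 41, 42, 44, 40, 41, 61, 100, 117, 115, 117, 112, 108, 108, 107, 108, 105, 108, 107, 107, 108, 108, 107, 106, 105, 106, 106, 103, 105, 104, 110, 115, 98, 80, 75, 75, 76, 77, 76, 81, 102, 127, 133]
210 [102, 88, 87, 87, 88, 85, 81, 84, 84, 84, 77, 62, 49, 48, 47, 48, 49, 49, 47, 47, 47, 46, 46, 46, 47, 47, 45, 47, 44, 46, 47, 44, 45, 51, 64] [68, 53, 39, 39, 39, 39, 42, 40, 37, 39, 38, 40, 41, 38, 39, 38, 38, 37, 39, 37, 39, 35, 30, 38, 48, 55, 60, 61, 61, 60, 62, 70, 96, 110, 112]
220 [165, 167, 159, 126, 89, 77, 81, 74, 62, 51, 48, 48, 49, 50, 48, 49, 47, 49, 48, 46, 47, 48, 49, 47, 45, 50, 64, 79, 88, 94, 95, 107, 117, 119, 119] [84, 82, 89, 104, 117, 122, 118, 111, 88, 57, 39, 38, 39, 39, 40, 39, 41, 38, 37, 41, 40, 39, 39, 38, 39, 40, 36, 50, 83, 109, 115, 112, 111, 111, 111]
```

```bash
python3 -m inch '[-0.06,0.06,0,0,0,0,-1, -0.06,0.06,-0.3,0,0,0,-1, -0.06,0.06,-0.6,0,0,0,-1, -0.06,0.06,-0.9,0,0,0,-1, -0.06,0.06,-1,0,0,0,-1]';python3 -m inch '[0,0,0,0,0,0,-1, 0,0,0,0,0,0,-1, 0,0,0,0,0,0,-1, 0,0,0,0,0,0,-1, 0,0,0,0,0,0,-1]'
```

```text
time: 43.65
tool_pos: [619.6, -0.3, 114.2]
tcp_rot: [3.141, -0.001, 1.573]
contact_force: [0.2, -0.5, -0.2]
grip_width: 25.7
time: 44.15
tool_pos: [619.7, -0.3, 114.3]
tcp_rot: [3.141, -0.001, 1.573]
contact_force: [0.1, -0.2, 0.4]
grip_width: 25.6
```

```bash
python3 -m inch '[0.05,0,-0.3,0,0,0,-1, 0.05,0,-0.6,0,0,0,-1, 0.05,0,-0.9,0,0,0,-1, 0.05,0,-1.2,0,0,0,-1, 0.05,0,-1.25,0,0,0,-1]';python3 -m inch '[0,0,0,0,0,0,-1, 0,0,0,0,0,0,-1, 0,0,0,0,0,0,-1, 0,0,0,0,0,0,-1, 0,0,0,0,0,0,-1]'
```

```text
time: 44.65
tool_pos: [619.8, -0.3, 101.2]
tcp_rot: [-3.141, -0.001, 1.573]
contact_force: [-1.1, -0.5, -0.3]
grip_width: 25.3
time: 45.15
tool_pos: [619.9, -0.2, 101.3]
tcp_rot: [-3.141, -0.001, 1.573]
contact_force: [0.6, -0.0, -1.9]
grip_width: 25.1
```

Release, lift clear, and check.

```bash
python3 -m inch '[0,0,-0.03,0,0,0,-1, 0,0,-0.03,0,0,0,-0.2, 0,0,-0.03,0,0,0,0, 0,0,-0.03,0,0,0,0.3, 0,0,-0.03,0,0,0,0.5]';python3 -m inch '[0,0,0,0,0,0,0.8, 0,0,3,0,0,0,1, 0,0,7,0,0,0,1, 0,-3,11,0,0,0,1, 0,-6,12,0,0,0,1]'; python3 -m inch '[0,0,0,0,0,0,1, 0,0,0,0,0,0,1, 0,0,0,0,0,0,1, 0,0,0,0,0,0,1, 0,0,0,0,0,0,1]'
python3 - <<'E'
from meas import *
c,im=snap("wrist","w_f")
a=[]
for n in ("scene","side"):
    c2,i=snap(n,n+"_f"); u,v=map(int,pix(n,(620,-1,75),c2)); a.append(cv2.resize(i[v-50:v+50,u-60:u+60],(380,320),interpolation=cv2.INTER_CUBIC))
    h=hsv(i); r=(h[...,1]>150)&((h[...,0]<6)|(h[...,0]>174)); u,v=map(int,pix(n,(620,-1,108),c2)); k=blob(win(r,u-20,v-25,u+20,v+25),u,v); print(n,"cap bbox",cv2.boundingRect(k))
    def ring(x,y,z,d):
        t=np.linspace(0,2*np.pi,60); p=np.array([pix(n,(x+d/2*np.cos(q),y+d/2*np.sin(q),z),c2) for q in t]); return np.round([*p.min(0),*p.max(0)],1)
    print("pred foot",ring(620.2,-.8,97,27),"top",ring(620.2,-.8,118,25))
cv2.imwrite("pics/fc.png",np.hstack(a))
E
```

```text
time: 45.65
tool_pos: [619.9, -0.3, 101.0]
tcp_rot: [-3.141, -0.001, 1.573]
contact_force: [-0.3, 0.1, -0.3]
grip_width: 52.6
time: 46.15
tool_pos: [621.8, -60.6, 226.5]
tcp_rot: [3.133, 0.001, 1.575]
contact_force: [0.9, -0.6, -0.5]
grip_width: 90.2
time: 46.65
tool_pos: [621.5, -59.6, 225.6]
tcp_rot: [3.135, 0.0, 1.576]
contact_force: [0.4, -0.6, 0.4]
grip_width: 91.8
tcp [621.5 -59.6 225.6] [621.7 -59.8 225.8] [3.135e+00 1.000e-03 1.576e+00]
tcp [621.7 -59.8 225.8] [621.7 -59.9 225.9] [3.134e+00 1.000e-03 1.576e+00]
scene cap bbox (287, 193, 13, 15)
pred foot [286.6 200.1 299.5 208.4] top [287.3 192.6 299.5 200.2]
tcp [621.7 -59.9 225.9] [621.8 -60.1 226.1] [3.134e+00 1.000e-03 1.576e+00]
side cap bbox (255, 167, 14, 13)
pred foot [255.3 174.5 267.8 180. ] top [255.6 165.9 267.3 170.9]
```

View pics/fc.png

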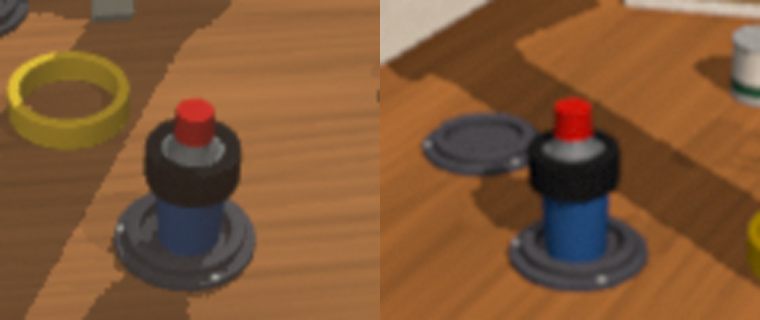

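View pics/w_f.png

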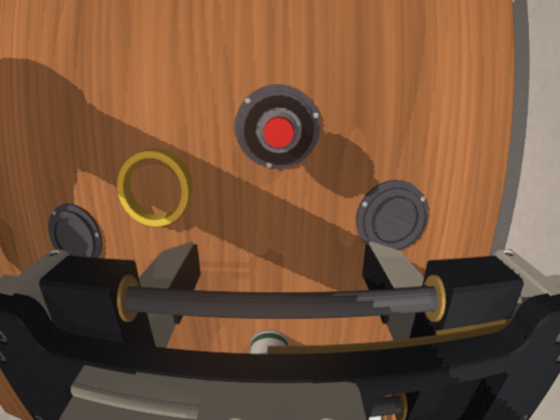

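View pics/scene_f.png

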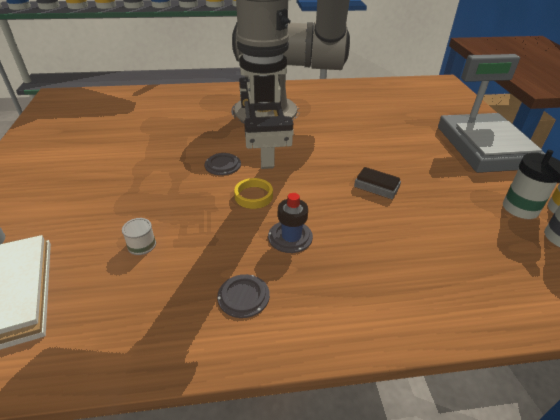

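All five parts are stacked in the stand. In the scene view, the cap at (293,200) matches its home projection. The tin (139,236), tape (254,193) and block (377,183) have not moved.

```bash
python3 -m inch '[0,0,0,0,0,0,1, 0,0,0,0,0,0,1, 0,0,0,0,0,0,1, 0,0,0,0,0,0,1, 0,0,0,0,0,0,1]'; python3 -c "
from plant import bot
print(bot.close_job())"
```

```text
time: 47.3
tool_pos: [621.8, -60.1, 226.1]
tcp_rot: [3.134, 0.001, 1.576]
contact_force: [1.3, 0.8, 0.4]
grip_width: 91.7
the job is handed in; nothing more can be done
None
```

The cup is assembled upright in the stand farthest to the robot's left, at about (619, −4) mm. The parts went in as asked: blue cup, white inner cup, grey lid, black collar, red cap. Each was lowered to its calculated home height and released before the next. I handed the job in at about 47 s of the 134 s allowed; no verdict was reported.

**Final checks:** After the cap went on, the scene and side views showed the stack upright. The cap's outline was within about 1 to 2 px of its predicted home position. The contact forces I read stayed below about 7 N. The tin, tape roll and sanding block were at the same scene pixels as at the start, and the arm was clear of everything.

**Disagreements along the way:**
- **Inner cup:** I used camera calibration from the wrong moment when first locating it. That reach missed by about 5 mm without touching anything, and I measured again before gripping.
- **Blue cup:** The same slip affected its first measurement. It was set down about 2 mm off the stand's centre, well within the 10 mm of play.
- **Cap:** The side view suggested it was a few mm off the spout. The wrist view showed under 1 mm, so I shifted it 0.6 mm in x and in y, and it went down with no contact force.

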